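# Slide a carton squarely onto the check-weigher's pan

### The job

Weigh the white and teal carton of filters: stand it upright on the grey loading deck of the check-weigher, lengthwise between the guide rails, and let go of it; then push it gently along the deck, towards the sprung rubber buffer, until it drops onto the bright steel pan, lying flat there with no edge left up on the deck, and draw back. Slide it onto the pan rather than lifting it over, push lightly (once it is sliding onto the pan it must never be forced against pan or buffer with as much as 15 N, as the scale is delicate), and leave the other things on the worktop where they are.

Things in the scene. Friction and masses are not known exactly. Their poses are not given: they have to be found in the camera images.
- carton: The white and teal-green closed carton of filter discs, 64 mm (its x) by 96 mm (its y) by 58 mm tall (its z), about 0.18 kg, standing upright on the worktop. Origin at the centre of its underside. Grip it across the 64 mm width. Sliding it along the deck takes about 1 to 3 N.
- weigher: Check-weigher, fixed: low white base 320 mm long (x), y from -58 to +92 mm. Origin on the worktop under the track's middle; +x is the travel direction, loading end to weighing end, z up. Guide rails along x, inner faces at y = -36 and +36 mm, tops 40 mm above the worktop; control strip with display (to 33 mm high) at y = 40 to 90. Between the rails a tray, clamped anywhere within +-15 mm along x.
- deck_spot (a point): A point fixed to the base, at x = -62, y = 0 of the weigher, 30 mm above the worktop: the top of the grey loading deck (160 mm long, part of the tray). A carton centred here, or up to 15 mm either way along x, stands wholly on the deck whatever the tray's setting. Push it from here by the middle of its rear face, about 25 mm above the deck.
- pan_zone (a point): A point fixed to the base, at x = 67.5, y = 0, height 26 mm: the middle of the bright steel pan if the tray were at mid setting. The tray's true setting is not measured (within +-15 mm along x): see or feel it. The deck ends (thin yellow line) in a step 4 mm down to the pan; the pan is 100 mm long from step to buffer. The carton may hang on the pushing fingers until they draw back.
- buffer_zone (a point): A point fixed to the base, at x = 117.5, y = 0, height 42 mm: the middle of the buffer's face if the tray were at mid setting; truly within +-15 mm of it along x, as part of the tray. The buffer is a black rubber plate, 60 mm wide, 31 to 53 mm above the worktop, closing the far end of the pan. It is sprung: gives 3 mm at about 3 N per mm, then is hard.
- beaker: Bystander, leave alone: small clear glass beaker, 52 mm across, 70 mm tall. Origin at the centre of its underside.
- seed_bottle: Bystander, leave alone: small white bottle with blue cap, 46 mm across, 104 mm tall. Origin at the centre of its underside.
- reagent: Bystander, leave alone: brown bottle with white cap, 62 mm across, 150 mm tall. Origin at the centre of its underside.
- tape: Bystander, leave alone: tan adhesive tape roll lying flat, 66 mm across, 19 mm tall. Origin at the centre of its underside.
- timer: Bystander, leave alone: white bench timer with three round buttons, 64 x 64 x 19 mm. Origin at the centre of its underside.
- meter: Bystander, leave alone: yellow and black handheld meter lying on its back, 170 x 66 x 31 mm. Origin at the centre of its underside.

How it is judged (in metres and radians):
On the way:
1. the carton stands upright on the loading deck between the rails, lengthwise, let go (z of carton in the frame of weigher between 0.0285 and 0.0315 m and angle between carton's own z axis and vertical below 0.02 rad and x of carton in the frame of weigher between -0.11 and -0.03 m and y of carton in the frame of weigher between -0.007 and 0.007 m and angle between the y axis of carton and the x axis of weigher, either way round below 0.12 rad and contact force between carton and the fingers below 0.1 N and linear speed of carton below 0.01 m/s), for 0.2 s.
At the end, for the whole second after the job is handed in: The carton lies flat (within 0.02 rad) and at rest wholly on the steel pan, its underside at the pan's height (within 1.5 mm; no edge up on the deck), lengthwise between the rails; nothing touches it but the weigher (z of carton in the frame of weigher between 0.0245 and 0.0275 m and angle between carton's own z axis and vertical below 0.02 rad and x of carton in the frame of weigher between 0.044 and 0.092 m and y of carton in the frame of weigher between -0.007 and 0.007 m and angle between the y axis of carton and the x axis of weigher, either way round below 0.1 rad and linear speed of carton below 0.01 m/s).
It fails at once if the carton, past the loading part of the deck, is forced against the weigher's pan or buffer with 15 N or more (x of carton in the frame of weigher above -0.02 m and contact force between carton and weigher above 15 N).
It fails at once if the carton is carried over the pan instead of being slid onto it (x of carton in the frame of weigher between -0.005 and 0.2 m and y of carton in the frame of weigher between -0.08 and 0.08 m and z of carton in the frame of weigher above 0.042 m).
It fails at once if a bystander is moved by more than 20 mm (distance of any of beaker, seed_bottle, reagent, tape, timer, meter from where it was at the start of the episode above 0.02 m).
It also fails if it takes over 56 s, if anything falls off the work surface, if the arm or the gripper's body presses on something with over 40 N, if the wrist force passes 120 N, or if a joint passes its speed limit or range.

### The arm

A 6-joint arm with a two-finger parallel gripper is mounted at the origin on a cart in front of the work surface, level with it; the furniture and walls round the work are solid. World frame = base frame: x ahead of the robot, y to its left, z up, the work surface at z = 0. Lengths are in mm, angles in rad, forces in N, time in s.
With the tool pointing down it reaches from about 275 to 1000 mm from the base axis. Payload 8.4 kg.
Tool frame: the origin (TCP) lies midway between the tips of the shut fingers; the grasp point (between the pads) lies 19 mm behind it; z points along the fingers, y is the line along which they close (so a half turn about z gives the same grasp; the last joint's range is limited). The gripper opens to 85 mm and grips with 20 to 120 N. Pads are 22 mm wide; open, the fingers measure 114 mm over their backs; the gripper's body (76 mm by 85 mm) begins 54 mm behind the grasp point. The pads swing forward as they close: fully open they stand 13 mm farther back than shut.
Start: joints at [-1.312, 0.353, 1.633, -0, 1.155, -0.002], TCP at [161.157, -603.868, 231.281] pointing down, gripper open.
Joint ranges: [-2.63, 2.63], [-0.92, 2.1], [0.06, 2.66], [-1.3, 4.44], [0, 2.69], [-3.02, 3.02]. Speed limits (rad/s): [2.22, 2.22, 2.79, 3.14, 3.14, 3.14].

### API

Orientations are given as [roll, pitch, yaw] about the fixed x, y, z axes, in that order (R = Rz(yaw) Ry(pitch) Rx(roll)).
In Python, from rig import r gives the robot as it stands.
- The arm moves only by the tool servo_tool, never from a script. Its argument "deltas" is a list of rows, each an object of numbers: "x", "y", "z": the shift along the world's x, y, z in mm; "rx", "ry", "rz": the turn, a rotation vector about the world's x, y, z in rad; "gripper": the gripper's target within -1 to 1 (fully open at 1, half-way at 0, shut at -1). A call has 1 to 10 rows; each row is the pose to reach, as a shift and turn from the pose commanded when the call began; what a row does not reach only later rows make up. A row lasts 1/10 s, in which the tool goes at most 50 mm and 8.59 degrees, less where a joint would pass 70% of its speed; a pose out of reach is approached as far as the arm can. A call with a gripper value outside its range is refused whole. The fingers move at their own pace and stop on an object; "newtons" is the grip in N (left out, the last holds). Time passes only in rows, so rows that repeat a pose let the fingers close. It gives the time, the measured TCP pose, the force, the opening and the grip force at its end, in the units of the state.
- r.sense(): the state, without advancing time (a new reading comes with each control period).
- r.grab_frame(name): name is "side" or "top"; returns the picture (480x640x3 uint8, blue, green, red); there is no depth.
- r.camera_params(name): a dict with "mtx" (3x3 intrinsics, pixels), "eye" and "orientation" of the camera in the world. Camera axes: x right, y down, z forward; pixel columns grow to the right and rows downward; lengths in mm; the calibration is good to about 2 mm. A picture is of the moment at which its call begins. camera_params takes no time and is no camera call.
- r.sign_off(): hands the job in; it is judged then, once.
Trained networks look in the newest picture that a camera, given by its name, has taken for a name from the list of things; names that differ only in an ending like _2 or _b are one class to them, and where a whole thing is asked for, a point or a joint stands for the part that bears it (a point fixed in the world has none). Each returns a list of dicts, best first, with "conf" (0 to 1); they miss things now and then, are a little off and sometimes report something else, mostly with a low value. They report only what shows in the picture. A call takes as long as a camera call.
- r.recognise(name, camera): "box" ([left, top, width, height] in pixels, round what is visible of it).
The state is a dict: "clock": time; "qpos": joint angles; "qvel": joint speeds; "joint_efforts": joint torques, N m; "eef_pos": TCP position; "tcp_rot": TCP orientation; "contact_force": force on the tool from outside, world axes, zero at the start; "wrist_torque": the same for the moment, N m; "opening": opening from 0.0 (shut) to 1.0 (fully open); "grasp_force": force on a finger pad.
Only numpy, scipy, OpenCV 4.12 (cv2) and the standard library are available. Lean on these libraries where they do the work, as an engineer would, in place of code of your own. Each camera call takes 0.05 s, during which the arm holds its last target. There are 200 camera calls.

## Working session

There is one attempt and no reset: what is moved stays moved. The work goes in short steps, Python scripts to look and compute and a tool call to move; the robot and the scene stay as the last step left them, time stands still between calls to the robot, and variables do not carry over. Pictures are saved under pics/ and viewed, at most 10 in all, crops included, and the job is handed in when it is done.

Besides the shell and the picture viewer there is one more tool, called after ">>>" as a command line: name --argument value ..., lists and objects as JSON in quotes. servo_tool: Moves the arm, as the interface text tells. Its arguments: {"type":"object","properties":{"deltas":{"type":"array","items":{"type":"object","properties":{"x":{"type":"number"},"y":{"type":"number"},"z":{"type":"number"},"rx":{"type":"number"},"ry":{"type":"number"},"rz":{"type":"number"},"gripper":{"type":"number"}}}},"newtons":{"type":"number"}},"required":["deltas"]}

```bash
mkdir -p pics
python3 - <<'E'
from rig import r
import cv2
for c in("top","side"):
    cv2.imwrite(f"pics/{c}0.png",r.grab_frame(c))
    p=r.camera_params(c);print(c,p)
    for n in("carton","weigher"):
        print(n,r.recognise(n,c)[:2])
s=r.sense();print(s)
E
```

```text
top {'mtx': array([[498.2167138 ,   0.        , 318.38772633],
       [  0.        , 498.2167138 , 243.96739718],
       [  0.        ,   0.        ,   1.        ]]), 'eye': array([ 374.65472573,   76.66027566, 1431.88895074]), 'orientation': array([-2.99081044e+00, -1.69704460e-03, -1.57384315e+00])}
carton [{'box': [391.2, 269.4, 42.3, 37.7], 'conf': 0.62}]
weigher [{'box': [247.7, 239.2, 114.6, 59.9], 'conf': 0.82}]
side {'mtx': array([[618.64740951,   0.        , 319.00774216],
       [  0.        , 618.64740951, 231.67608002],
       [  0.        ,   0.        ,   1.        ]]), 'eye': array([  530.5690408 , -1465.54638394,   750.57418431]), 'orientation': array([-1.99536661,  0.01204012, -0.03068581])}
carton [{'box': [255.9, 268.4, 45.8, 45.9], 'conf': 0.75}]
weigher [{'box': [273.7, 207.6, 57.5, 58.4], 'conf': 0.64}]
{'clock': 0.3, 'qpos': array([-1.31243569e+00,  3.53190699e-01,  1.63360694e+00,  2.81301284e-05,
        1.15520891e+00, -2.39321527e-03]), 'qvel': array([ 5.25253042e-04, -1.36259619e-03, -1.40760465e-03, -9.45500167e-04,
       -4.79949199e-05, -1.35652817e-04]), 'joint_efforts': array([-6.44008578e-04, -6.04594445e+01, -3.41876936e+01, -5.20196613e-05,
        6.10613613e-03,  8.99384503e-06]), 'eef_pos': array([ 161.10848719, -603.73756701,  231.07312629]), 'tcp_rot': array([-3.14117882e+00, -2.67214323e-05,  2.60742482e-01]), 'contact_force': array([-0.13507159,  0.50251187,  1.03282584]), 'wrist_torque': array([0.01355133, 0.04906778, 0.00635178]), 'grasp_force': 0.0, 'opening': 0.9988258554481853}
```

View pics/top0.png

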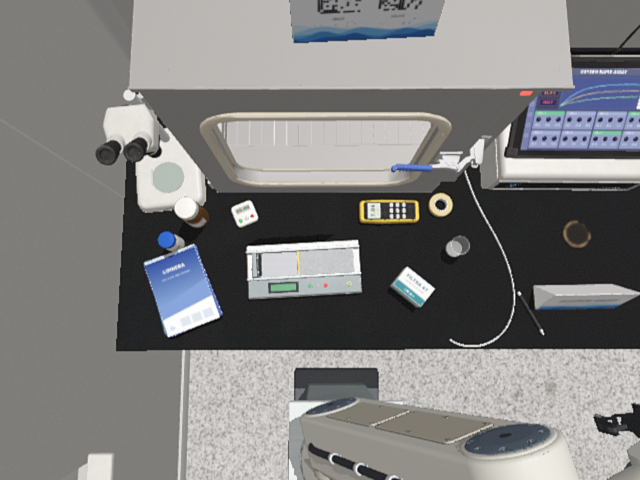

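View pics/side0.png

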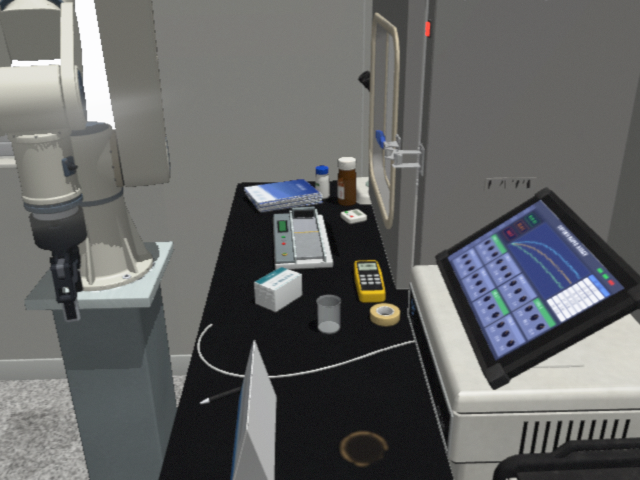

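Run:
```python
import cv2,numpy as np
a=cv2.imread("pics/top0.png");b=cv2.imread("pics/side0.png")
cv2.imwrite("pics/ctop.png",cv2.resize(a[230:320,240:440],None,fx=4,fy=4,interpolation=cv2.INTER_CUBIC))
cv2.imwrite("pics/cside.png",cv2.resize(b[200:320,245:345],None,fx=5,fy=5,interpolation=cv2.INTER_CUBIC))
```

```text
(no output)
```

View pics/ctop.png

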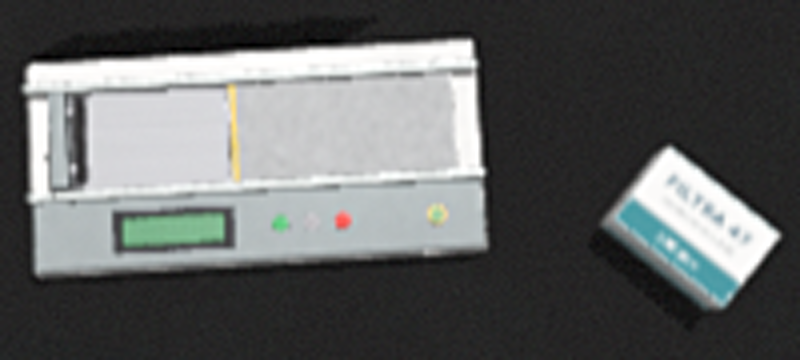

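View pics/cside.png

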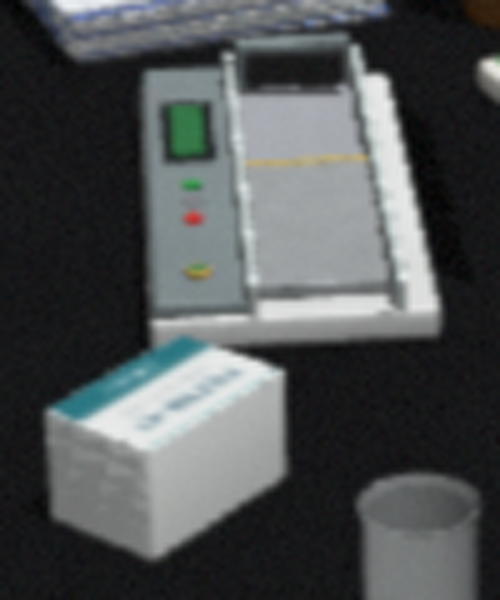

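```bash
cat > fit.py <<'E'
import cv2,numpy as np
from scipy.optimize import minimize
from scipy.spatial.transform import Rotation as R
from rig import r
P={c:r.camera_params(c) for c in("top","side")}
def proj(c,X):
    p=P[c];M=R.from_euler('xyz',p['orientation']).as_matrix()
    q=(np.asarray(X,float)-p['eye'])@M@p['mtx'].T
    return q[:,:2]/q[:,2:]
def ray(c,uv,z):
    p=P[c];M=R.from_euler('xyz',p['orientation']).as_matrix()
    d=M@np.linalg.solve(p['mtx'],[uv[0],uv[1],1.]);e=p['eye']
    return e+d*(z-e[2])/d[2]
def box(x0,x1,y0,y1,z0,z1): return np.array([[x,y,z] for x in(x0,x1) for y in(y0,y1) for z in(z0,z1)],float)
S=8
def render(c,boxes,pose,roi):
    x,y,t=pose;co,s=np.cos(t),np.sin(t);x0,y0,w,h=roi
    im=np.zeros((h*S,w*S),np.uint8)
    for b in boxes:
        X=np.c_[x+co*b[:,0]-s*b[:,1],y+s*b[:,0]+co*b[:,1],b[:,2]]
        uv=(proj(c,X)-[x0,y0]+.5)*S-.5
        cv2.fillConvexPoly(im,cv2.convexHull(np.round(uv*16).astype(np.int32)),255,shift=4)
    return cv2.resize(im,(w,h),interpolation=cv2.INTER_AREA)/255.
def mask(c,img,roi,seed):
    x0,y0,w,h=roi;g=img[y0:y0+h,x0:x0+w].max(2).astype(float)
    m=np.clip((g-40)/(70.),0,1)
    _,l=cv2.connectedComponents((m>.3).astype(np.uint8))
    k=cv2.dilate((l==l[seed[1]-y0,seed[0]-x0]).astype(np.uint8),np.ones((3,3)))
    o=((l>0)&(l!=l[seed[1]-y0,seed[0]-x0]))
    m=m*k; m[o]=0
    n=np.zeros((h+2,w+2),np.uint8);f=(m>.3).astype(np.uint8)
    cv2.floodFill(f,n,(0,0),2); m[f==0]=1   # fill holes
    return m
def fit(boxes,obs,p0):
    def cost(p): return sum(((render(c,boxes(p),p[:3],roi)-m)**2).sum() for c,roi,m in obs)
    best=None
    q=np.array(p0,float)
    for k in range(3):
        st=np.array([8,8,.1]+[4]*(len(q)-3))/(k+1)
        sx=np.vstack([q]+[q+np.eye(len(q))[i]*st[i] for i in range(len(q))])
        o=minimize(cost,q,method='Nelder-Mead',options=dict(initial_simplex=sx,xatol=1e-3,fatol=1e-3,maxiter=600));q=o.x
    return q,o.fun
E
cat > m.py <<'E'
from fit import *
a=cv2.imread("pics/top0.png");b=cv2.imread("pics/side0.png")
rt=(385,260,55,55);rs=(250,262,58,56)
ob=[("top",rt,mask("top",a,rt,(415,285))),("side",rs,mask("side",b,rs,(275,290)))]
cb=lambda p:[box(-32,32,-48,48,0,58)]
g=ray("top",(413,286),58);print(g)
for o in([ob[0]],[ob[1]],ob): print("carton",fit(cb,o,[g[0],g[1],.85]))
rt=(240,232,130,75);rs=(265,200,75,68)
wt=("top",rt,mask("top",a,rt,(340,262)));ws=("side",rs,mask("side",b,rs,(300,245)))
wb=lambda p:[box(-160,160,-58,92,0,p[3]),box(-160,160,40,90,0,33),box(-160,160,36,40,0,40),box(-160,160,-40,-36,0,40),box(117+p[4],130+p[4],-30,30,0,53)]
g=ray("top",(305,268),25)
for o in([wt],[wt,ws]): print("weigher",fit(wb,o,[g[0],g[1],1.57,22,0]))
q=fit(wb,[wt,ws],[g[0],g[1],1.57,22,0])[0]
cs,s=np.cos(q[2]),np.sin(q[2])
def tow(u,z):
    X=ray("top",u,z);d=X[:2]-q[:2];return np.round([cs*d[0]+s*d[1],-s*d[0]+cs*d[1]],1)
for n,u,z in[("yellow top",(232,88),30),("yellow bot",(238,180),30),("buf top edge R",(77,98),53),("buf topedge bot",(79,185),53),("rail i up",(350,80),40),("rail in lo",(350,183),40),("deck end",(460,120),30)]:
    print(n,tow((u[0]/4-.375+240,u[1]/4-.375+230),z))
E
python3 m.py
```

```text
[ 465.54052312 -186.59242861   58.        ]
carton (array([ 465.83752153, -189.41824166,    2.45536179]), np.float64(19.10532283501636))
carton (array([ 464.84344965, -188.17732754,    1.34786504]), np.float64(462.73338888496573))
carton (array([ 465.478024  , -188.40579022,    1.38687034]), np.float64(841.7618533687985))
weigher (array([534.64606999, 116.79163477,   1.62555942,  34.25802798,
       -11.10901642]), np.float64(32.52609702704611))
weigher (array([531.86981962, 117.93284213,   1.64835863,  72.35524954,
       -52.87373715]), np.float64(1608.9133534197995))
yellow top [ 12. -35.]
yellow bot [12.7 30.6]
buf top edge R [119.7 -33.4]
buf topedge bot [122.1  27.3]
rail i up [-71.6 -32.6]
rail in lo [-65.6  39.9]
deck end [-147.2    0.8]
```

```bash
cat > m2.py <<'E'
from fit import *
a=cv2.imread("pics/top0.png");b=cv2.imread("pics/side0.png")
rs=(250,266,58,54);rt=(385,260,55,55)
ms=mask("side",b,rs,(275,290));mt=mask("top",a,rt,(415,285))
cb=lambda p:[box(-32,32,-48,48,0,58)]
for o in([("side",rs,ms)],[("top",rt,mt),("side",rs,ms)]): print("carton",fit(cb,o,[465.8,-189,2.455]))
rt=(240,232,130,75);rs=(265,205,75,63)
wt=("top",rt,mask("top",a,rt,(340,262)));ws=("side",rs,mask("side",b,rs,(300,245)))
wb=lambda p:[box(-160,160,-58,92,0,p[3]),box(-160,160,40,90,0,33),box(-160,160,36,40,0,40),box(-160,160,-40,-36,0,40),box(117+p[4],130+p[4],-36,36,0,53)]
for o in([wt],[ws],[wt,ws]):
    q,c=fit(wb,o,[533,116,1.62,22,0]); print("weigher",q,c)
out=[]
for c,roi,m in(("side",(250,266,58,54),ms),ws,wt):
    pose=[465.8,-189,2.455] if roi[0]==250 else q
    bx=cb(0) if roi[0]==250 else wb(q)
    d=np.zeros((80,140,3));mm=render(c,bx,pose,roi);d[:m.shape[0],:m.shape[1],2]=m*255;d[:m.shape[0],:m.shape[1],1]=mm*255
    out.append(d)
cv2.imwrite("pics/ov.png",cv2.resize(np.vstack(out),None,fx=2.5,fy=2.5,interpolation=cv2.INTER_NEAREST))
E
python3 m2.py
```

```text
carton (array([ 464.90427749, -187.0401185 ,    2.45826847]), np.float64(75.30888174877795))
carton (array([ 465.27364274, -188.47295735,    2.45382679]), np.float64(107.17508776059444))
weigher [534.62339406 116.81927084   1.62555615  34.35352658   2.23845512] 32.47303611640734
weigher [535.73662002  -8.07055069   2.85137763 172.57289092  99.37522774] 61.02122448979591
weigher [533.12140567 116.70195686   1.63722187  55.98193976   5.35963658] 1396.9023629844094Traceback (most recent call last):
  File "m2.py", line 16, in <module>
    d=np.zeros((80,140,3));mm=render(c,bx,pose,roi);d[:m.shape[0],:m.shape[1],2]=m*255;d[:m.shape[0],:m.shape[1],1]=mm*255
                              ~~~~~~^^^^^^^^^^^^^^^
  File "fit.py", line 17, in render
    x,y,t=pose;co,s=np.cos(t),np.sin(t);x0,y0,w,h=roi
    ^^^^^
ValueError: too many values to unpack (expected 3)
```

```bash
sed -i 's/cv2.floodFill(f,n,(0,0),2)/cv2.floodFill(f,n,(0,h-1),2)/' fit.py
python3 - <<'E'
s=open('m2.py').read()
s=s.replace("else q\n","else q[:3]\n").replace(",fit(cb,o,[465.8",",fit(cb,o,[465.8")
s+='''
for hb,hs in((16,24),(22,30),(28,32)):
    wb2=lambda p:[box(-160,160,-58,92,0,hb),box(-160,160,40,90,0,hs),box(-160,160,36,40,0,40),box(-160,160,-40,-36,0,40)]
    q,c=fit(wb2,[wt],[533,116,1.62]);print(hb,hs,q,c)
    cs,sn=np.cos(q[2]),np.sin(q[2])
    for n,u,z in[("yellow top",(232,88),30),("yellow bot",(238,180),30),("buf top edge R",(77,98),53),("buf topedge bot",(79,185),53),("rail i up",(350,80),40),("rail in lo",(350,183),40),("deck end",(458,120),30)]:
        X=ray("top",(u[0]/4-.375+240,u[1]/4-.375+230),z);d=X[:2]-q[:2];print(n,np.round([cs*d[0]+sn*d[1],-sn*d[0]+cs*d[1]],1))
'''
open('m2.py','w').write(s)
E
python3 m2.py
```

```text
carton (array([ 464.90427749, -187.0401185 ,    2.45826847]), np.float64(75.30888174877795))
carton (array([ 465.27364274, -188.47295735,    2.45382679]), np.float64(107.17508776059444))
weigher [534.62339406 116.81927084   1.62555615  34.35352658   2.23845512] 32.47303611640734
weigher [ 596.24434054 -158.53953684    1.94974403  413.56089174   52.54806015] 156.10319578811914
weigher [535.14066579 116.74378513   1.62558809  33.0032656   27.88890807] 958.5791868119798
16 24 [535.93702584 117.2923342    1.62553597] 118.15458057732897
yellow top [ 13.7 -30.7]
yellow bot [12.8 34.9]
buf top edge R [121.3 -26.7]
buf topedge bot [122.3  34.2]
rail i up [-70.  -30.2]
rail in lo [-65.6  42.5]
deck end [-144.9    1.4]
22 30 [535.64140926 117.01732041   1.62464221] 76.55280104198542
yellow top [ 14. -31.]
yellow bot [13.1 34.6]
buf top edge R [121.5 -26.9]
buf topedge bot [122.5  34. ]
rail i up [-69.7 -30.6]
rail in lo [-65.4  42.1]
deck end [-144.6    0.9]
28 32 [535.21846768 116.97176901   1.62596354] 46.25712135834726
yellow top [ 14.  -31.4]
yellow bot [13.1 34.2]
buf top edge R [121.5 -27.5]
buf topedge bot [122.6  33.4]
rail i up [-69.7 -30.9]
rail in lo [-65.3  41.7]
deck end [-144.6    0.7][ WARN:0@2.104] global loadsave.cpp:1063 imwrite_ Unsupported depth image for selected encoder is fallbacked to CV_8U.
```

View pics/ov.png

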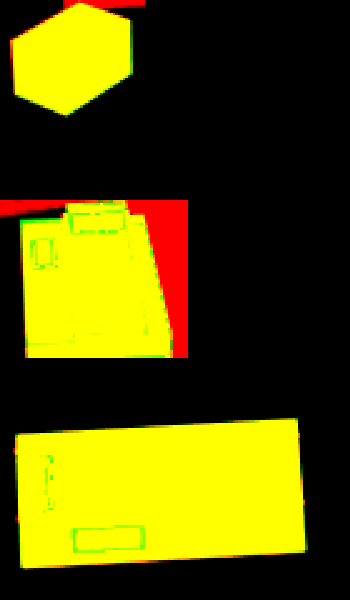

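```bash
cat > m3.py <<'E'
from fit import *
a=cv2.imread("pics/top0.png").astype(np.float32);b=cv2.imread("pics/side0.png").astype(np.float32)
q=[535.1,116.9,1.6255];cs,s=np.cos(q[2]),np.sin(q[2])
def samp(c,im,xs,ys,z):
    X,Y=np.meshgrid(xs,ys)
    W=np.c_[q[0]+cs*X.ravel()-s*Y.ravel(),q[1]+s*X.ravel()+cs*Y.ravel(),np.full(X.size,z)]
    uv=proj(c,W).astype(np.float32)
    return cv2.remap(im,uv[:,:1],uv[:,1:],cv2.INTER_LINEAR).reshape(len(ys),len(xs),3)
ys=np.arange(-64,100,2);
for c,im in(("top",a),("side",b)):
    g=samp(c,im,np.arange(-100,-20,4),ys,40).mean(2).mean(1)
    print(c,"z40 y:",' '.join(f"{y}:{v:.0f}" for y,v in zip(ys,g)))
xs=np.arange(-168,168,2)
g=samp("top",a,xs,np.arange(-15,20,4),30);print("yellow z30",' '.join(f"{x}:{v:.0f}" for x,v in zip(xs,(g[...,2]-g[...,0]).mean(0)) if -10<x<40))
g=g.mean(2).mean(0);print("gray z30",' '.join(f"{x}:{v:.0f}" for x,v in zip(xs,g) if x<-130))
g=samp("top",a,xs,np.arange(-15,20,4),53).mean(2).mean(0);print("z53",' '.join(f"{x}:{v:.0f}" for x,v in zip(xs,g) if x>100))
g=samp("side",b,xs,np.arange(-15,20,4),30);print("side yellow z30",' '.join(f"{x}:{v:.0f}" for x,v in zip(xs,(g[...,2]-g[...,0]).mean(0)) if -10<x<40))
R_=[samp("top",a,np.arange(-170,170,.5),np.arange(-65,100,.5),z)for z in(40,)]+[samp("side",b,np.arange(-170,170,.5),np.arange(-65,100,.5),40)]
cv2.imwrite("pics/rect.png",np.vstack([x[:290] for x in R_]))
E
python3 m3.py
```

```text
top z40 y: -64:25 -62:23 -60:21 -58:49 -56:119 -54:198 -52:240 -50:252 -48:253 -46:252 -44:249 -42:247 -40:248 -38:238 -36:204 -34:162 -32:166 -30:190 -28:203 -26:203 -24:202 -22:202 -20:202 -18:202 -16:202 -14:202 -12:202 -10:202 -8:202 -6:201 -4:201 -2:201 0:201 2:201 4:201 6:201 8:201 10:201 12:201 14:201 16:201 18:201 20:201 22:201 24:201 26:201 28:201 30:200 32:200 34:203 36:221 38:235 40:221 42:184 44:165 46:179 48:192 50:193 52:192 54:192 56:191 58:191 60:191 62:190 64:188 66:186 68:184 70:184 72:184 74:186 76:187 78:188 80:188 82:188 84:189 86:188 88:176 90:154 92:120 94:88 96:48 98:25
side z40 y: -64:11 -62:11 -60:12 -58:17 -56:45 -54:101 -52:168 -50:210 -48:225 -46:227 -44:226 -42:222 -40:217 -38:207 -36:179 -34:141 -32:128 -30:143 -28:157 -26:162 -24:163 -22:163 -20:163 -18:163 -16:163 -14:163 -12:163 -10:162 -8:162 -6:162 -4:162 -2:162 0:162 2:162 4:162 6:162 8:162 10:162 12:162 14:162 16:162 18:162 20:162 22:162 24:162 26:161 28:161 30:162 32:162 34:165 36:176 38:190 40:184 42:154 44:127 46:130 48:139 50:140 52:140 54:140 56:140 58:140 60:137 62:131 64:125 66:122 68:121 
[... 818 characters left out ...]
 34:-9 36:-9 38:-9Traceback (most recent call last):
  File "m3.py", line 18, in <module>
    R_=[samp("top",a,np.arange(-170,170,.5),np.arange(-65,100,.5),z)for z in(40,)]+[samp("side",b,np.arange(-170,170,.5),np.arange(-65,100,.5),40)]
        ~~~~^^^^^^^^^^^^^^^^^^^^^^^^^^^^^^^^^^^^^^^^^^^^^^^^^^^^^^^^
  File "m3.py", line 8, in samp
    return cv2.remap(im,uv[:,:1],uv[:,1:],cv2.INTER_LINEAR).reshape(len(ys),len(xs),3)
           ~~~~~~~~~^^^^^^^^^^^^^^^^^^^^^^^^^^^^^^^^^^^^^^^
cv2.error: OpenCV(4.12.0) /io/opencv/modules/imgproc/src/imgwarp.cpp:1713: error: (-215:Assertion failed) dst.cols < SHRT_MAX && dst.rows < SHRT_MAX && src.cols < SHRT_MAX && src.rows < SHRT_MAX in function 'remap'
```

>>> servo_tool --deltas '[{"x": 20, "y": 28, "z": -5, "rz": 0.05, "gripper": 1}, {"x": 50, "y": 68, "z": -12, "rz": 0.12}, {"x": 80, "y": 109, "z": -20, "rz": 0.2}, {"x": 110, "y": 150, "z": -27, "rz": 0.27}, {"x": 140, "y": 191, "z": -35, "rz": 0.34}, {"x": 170, "y": 232, "z": -42, "rz": 0.41}, {"x": 200, "y": 273, "z": -50, "rz": 0.48}, {"x": 230, "y": 314, "z": -57, "rz": 0.55}, {"x": 260, "y": 355, "z": -64, "rz": 0.6}, {"x": 285, "y": 389, "z": -70, "rz": 0.622}]'

```text
invalid input
```

>>> servo_tool --deltas '[{"x": 12, "y": 16}, {"x": 19.2, "y": 26.4}, {"x": 19.2, "y": 26.4}, {"x": 19.2, "y": 26.4}]'

```text
invalid input
```

>>> servo_tool --deltas '[{"x": 20, "y": 28, "z": -5, "rx": 0, "ry": 0, "rz": 0.05, "gripper": 1}, {"x": 50, "y": 68, "z": -12, "rx": 0, "ry": 0, "rz": 0.12, "gripper": 1}]' --newtons 30

```text
clock: 0.5
eef_pos: [210.5, -537.1, 219.4]
tcp_rot: [3.14, 0.0, 0.38]
contact_force: [1.9, 0.0, 0.1]
opening: 0.999
grasp_force: 0.0
```

```bash
python3 -c "
from rig import r
s=r.sense();print(s['clock'],s['eef_pos'],s['tcp_rot'])"
```

```text
0.5 [ 210.48365465 -537.10354765  219.3586637 ] [3.14006012e+00 3.29177190e-04 3.80190762e-01]
```

>>> servo_tool --deltas '[{"x": 30, "y": 40, "z": -7, "rx": 0, "ry": 0, "rz": 0.07, "gripper": 1}, {"x": 60, "y": 80, "z": -14, "rx": 0, "ry": 0, "rz": 0.14, "gripper": 1}, {"x": 90, "y": 121, "z": -21, "rx": 0, "ry": 0, "rz": 0.21, "gripper": 1}, {"x": 120, "y": 162, "z": -28, "rx": 0, "ry": 0, "rz": 0.28, "gripper": 1}, {"x": 150, "y": 204, "z": -35, "rx": 0, "ry": 0, "rz": 0.35, "gripper": 1}, {"x": 180, "y": 246, "z": -42, "rx": 0, "ry": 0, "rz": 0.42, "gripper": 1}, {"x": 210, "y": 287, "z": -49, "rx": 0, "ry": 0, "rz": 0.47, "gripper": 1}, {"x": 235, "y": 321, "z": -55, "rx": 0, "ry": 0, "rz": 0.5, "gripper": 1}, {"x": 250, "y": 341, "z": -60, "rx": 0, "ry": 0, "rz": 0.502, "gripper": 1}, {"x": 254.5, "y": 348.3, "z": -60, "rx": 0, "ry": 0, "rz": 0.502, "gripper": 1}]'

```text
clock: 1.5
eef_pos: [466.4, -185.7, 158.8]
tcp_rot: [-3.141, -0.0, 0.886]
contact_force: [0.1, -0.3, -0.1]
opening: 0.998
grasp_force: 0.0
```

>>> servo_tool --deltas '[{"x": 0, "y": 0, "z": -20, "rx": 0, "ry": 0, "rz": 0, "gripper": 1}, {"x": 0, "y": 0, "z": -45, "rx": 0, "ry": 0, "rz": 0, "gripper": 1}, {"x": 0, "y": 0, "z": -60, "rx": 0, "ry": 0, "rz": 0, "gripper": 1}, {"x": 0, "y": 0, "z": -65, "rx": 0, "ry": 0, "rz": 0, "gripper": 1}, {"x": 0, "y": 0, "z": -65, "rx": 0, "ry": 0, "rz": 0, "gripper": 1}]'

```text
clock: 2.0
eef_pos: [464.8, -188.4, 94.1]
tcp_rot: [-3.14, 0.0, 0.882]
contact_force: [0.9, 0.5, 0.2]
opening: 0.997
grasp_force: 0.0
```

Run:
```python
from rig import r
import cv2,numpy as np
s=r.sense();print(s['clock'],s['eef_pos'],s['tcp_rot'])
a=r.grab_frame("top");b=r.grab_frame("side")
A=cv2.resize(a[230:330,370:460],None,fx=4,fy=4,interpolation=cv2.INTER_CUBIC);B=cv2.resize(b[190:330,215:315],None,fx=4,fy=4,interpolation=cv2.INTER_CUBIC)
A=cv2.copyMakeBorder(A,0,B.shape[0]-A.shape[0],0,0,0)
cv2.imwrite("pics/pre.png",np.hstack([A,B]))
```

```text
2.0 [ 464.75973562 -188.39964827   94.07808214] [-3.14048356e+00  4.74306051e-04  8.82059698e-01]
```

View pics/pre.png

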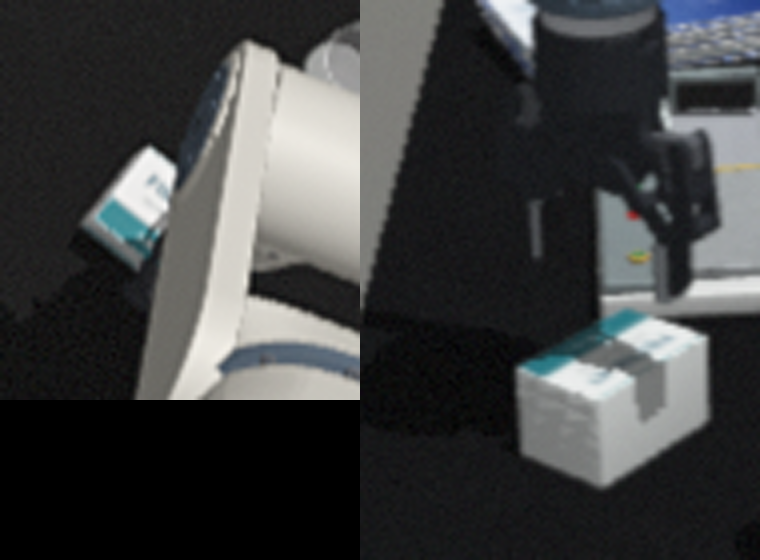

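The side crop shows the finger tips at about crop (540,258) and (675,295), straddling the carton across its narrow width. I'm going down and gripping.

>>> servo_tool --deltas '[{"x": 0, "y": 0, "z": -15, "rx": 0, "ry": 0, "rz": 0, "gripper": 1}, {"x": 0, "y": 0, "z": -35, "rx": 0, "ry": 0, "rz": 0, "gripper": 1}, {"x": 0, "y": 0, "z": -55, "rx": 0, "ry": 0, "rz": 0, "gripper": 1}, {"x": 0, "y": 0, "z": -70, "rx": 0, "ry": 0, "rz": 0, "gripper": 1}, {"x": 0, "y": 0, "z": -78, "rx": 0, "ry": 0, "rz": 0, "gripper": 1}, {"x": 0, "y": 0, "z": -78, "rx": 0, "ry": 0, "rz": 0, "gripper": 1}, {"x": 0, "y": 0, "z": -78, "rx": 0, "ry": 0, "rz": 0, "gripper": 1}]'

```text
clock: 2.8
eef_pos: [465.9, -188.2, 17.1]
tcp_rot: [3.141, -0.0, 0.883]
contact_force: [-0.5, 0.2, 0.9]
opening: 0.996
grasp_force: 0.0
```

>>> servo_tool --deltas '[{"x": 0, "y": 0, "z": 0, "rx": 0, "ry": 0, "rz": 0, "gripper": 0.3}, {"x": 0, "y": 0, "z": 0, "rx": 0, "ry": 0, "rz": 0, "gripper": 0.2}, {"x": 0, "y": 0, "z": 0, "rx": 0, "ry": 0, "rz": 0, "gripper": 0}, {"x": 0, "y": 0, "z": 0, "rx": 0, "ry": 0, "rz": 0, "gripper": -0.2}, {"x": 0, "y": 0, "z": 0, "rx": 0, "ry": 0, "rz": 0, "gripper": -0.2}, {"x": 0, "y": 0, "z": 0, "rx": 0, "ry": 0, "rz": 0, "gripper": -0.2}]' --newtons 30

```text
clock: 3.4
eef_pos: [465.9, -188.1, 17.2]
tcp_rot: [3.14, -0.0, 0.883]
contact_force: [-1.0, 1.3, 7.6]
opening: 0.744
grasp_force: 33.2
```

>>> servo_tool --deltas '[{"x": 0, "y": 0, "z": 10, "rx": 0, "ry": 0, "rz": 0, "gripper": -0.2}, {"x": 0, "y": 0, "z": 30, "rx": 0, "ry": 0, "rz": 0, "gripper": -0.2}, {"x": 0, "y": 0, "z": 55, "rx": 0, "ry": 0, "rz": 0, "gripper": -0.2}, {"x": 0, "y": 8, "z": 80, "rx": 0, "ry": 0, "rz": 0.03, "gripper": -0.2}, {"x": 8, "y": 25, "z": 90, "rx": 0, "ry": 0, "rz": 0.1, "gripper": -0.2}, {"x": 18, "y": 55, "z": 90, "rx": 0, "ry": 0, "rz": 0.2, "gripper": -0.2}, {"x": 28, "y": 90, "z": 90, "rx": 0, "ry": 0, "rz": 0.3, "gripper": -0.2}, {"x": 38, "y": 125, "z": 90, "rx": 0, "ry": 0, "rz": 0.4, "gripper": -0.2}, {"x": 48, "y": 160, "z": 90, "rx": 0, "ry": 0, "rz": 0.5, "gripper": -0.2}, {"x": 58, "y": 195, "z": 90, "rx": 0, "ry": 0, "rz": 0.6, "gripper": -0.2}]'

```text
clock: 4.4
eef_pos: [523.5, 8.5, 107.0]
tcp_rot: [3.141, -0.0, 1.487]
contact_force: [0.6, -0.8, -1.1]
opening: 0.743
grasp_force: 34.3
```

>>> servo_tool --deltas '[{"x": 9, "y": 28, "z": 0, "rx": 0, "ry": 0, "rz": 0.09, "gripper": -0.2}, {"x": 13, "y": 43, "z": 0, "rx": 0, "ry": 0, "rz": 0.13, "gripper": -0.2}, {"x": 14.6, "y": 48.1, "z": 0, "rx": 0, "ry": 0, "rz": 0.142, "gripper": -0.2}, {"x": 14.6, "y": 48.1, "z": 0, "rx": 0, "ry": 0, "rz": 0.142, "gripper": -0.2}, {"x": 14.6, "y": 48.1, "z": 0, "rx": 0, "ry": 0, "rz": 0.142, "gripper": -0.2}]'

```text
clock: 4.9
eef_pos: [537.5, 54.2, 106.3]
tcp_rot: [-3.141, 0.0, 1.623]
contact_force: [0.4, 1.2, -2.2]
opening: 0.746
grasp_force: 34.3
```

Run:
```python
from rig import r
import cv2,numpy as np
s=r.sense();print(s['clock'],s['eef_pos'],s['tcp_rot'],s['opening'],s['grasp_force'])
a=r.grab_frame("top");b=r.grab_frame("side")
cv2.imwrite("pics/t1.png",a);cv2.imwrite("pics/s1.png",b)
A=cv2.resize(a[220:310,240:370],None,fx=3,fy=3,interpolation=cv2.INTER_CUBIC);B=cv2.resize(b[170:280,255:345],None,fx=4,fy=4,interpolation=cv2.INTER_CUBIC)
A=cv2.copyMakeBorder(A,0,B.shape[0]-A.shape[0],0,0,0)
cv2.imwrite("pics/hold.png",np.hstack([A,B]))
```

```text
4.9 [537.49185023  54.1857215  106.34279412] [-3.14101713e+00  3.10718130e-04  1.62305397e+00] 0.7460493400346951 34.30792450904846
```

View pics/hold.png

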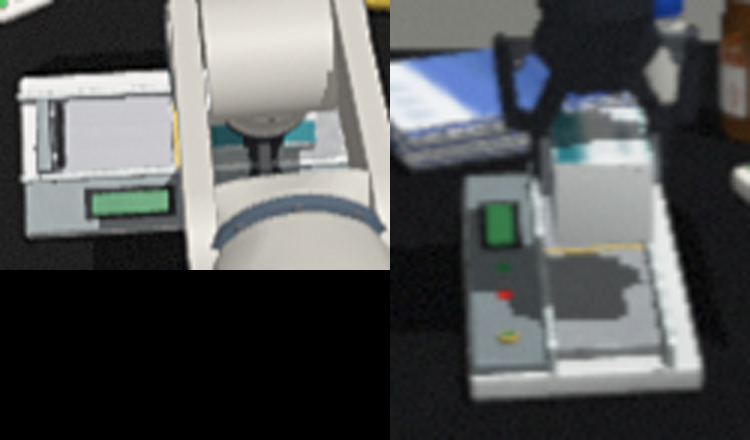

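Run:
```python
from fit import *
q=[535.1,116.9,1.6255];cs,s=np.cos(q[2]),np.sin(q[2])
X=np.array([[-110,32,89.5],[-110,-32,89.5],[-110,32,147.5],[-110,-32,147.5]])
W=np.c_[q[0]+cs*X[:,0]-s*X[:,1],q[1]+s*X[:,0]+cs*X[:,1],X[:,2]]
uv=proj("side",W);print(uv)
b=cv2.imread("pics/s1.png")
for v in(205,212,220,225): print(v,b[v,290:326].mean(1).astype(int), [round(float(x),1) for x in (uv[2,0],uv[0,0],uv[1,0])])
print(b[215:240,308].mean(1).astype(int))
```

```text
[[296.52912934 230.80565479]
 [320.99882684 229.67981586]
 [295.91882666 210.20186069]
 [320.75741032 209.11939186]]
205 [ 60  36  59  81  80  70  65  55  54  62  65  70  81  96 119 170 205 211
 211 212 208 199 189 188 196 208 217 211 187 137  94  80  53  35  29  23] [295.9, 296.5, 321.0]
212 [ 58  34  50  80  90 108 150 171 174 176 175 174 174 174 175 176 177 177
 178 179 180 180 177 176 181 180 169 168 181 182 161 123  77  38  27  23] [295.9, 296.5, 321.0]
220 [157 202 206 177 154 122 136 161 163 163 164 162 164 164 165 166 165 166
 167 167 168 167 169 169 170 169 170 170 171 173 189 219 226 176  67  25] [295.9, 296.5, 321.0]
225 [125 171 200 182 177 149 138 153 155 155 156 157 158 157 158 158 159 158
 159 160 160 161 160 162 163 162 162 163 163 167 185 218 229 227 178  63] [295.9, 296.5, 321.0]
[174 174 171 169 169 167 163 165 163 159 159 157 156 154 154 151 161 159
 156 105  80  75  77  76  76]
```

>>> servo_tool --deltas '[{"x": 1.5, "y": 0.5, "z": -10, "rx": 0, "ry": 0, "rz": 0, "gripper": -0.2}, {"x": 1.5, "y": 0.5, "z": -25, "rx": 0, "ry": 0, "rz": 0, "gripper": -0.2}, {"x": 1.5, "y": 0.5, "z": -38, "rx": 0, "ry": 0, "rz": 0, "gripper": -0.2}, {"x": 1.5, "y": 0.5, "z": -46, "rx": 0, "ry": 0, "rz": 0, "gripper": -0.2}, {"x": 1.5, "y": 0.5, "z": -51, "rx": 0, "ry": 0, "rz": 0, "gripper": -0.2}, {"x": 1.5, "y": 0.5, "z": -55, "rx": 0, "ry": 0, "rz": 0, "gripper": -0.2}, {"x": 1.5, "y": 0.5, "z": -57, "rx": 0, "ry": 0, "rz": 0, "gripper": -0.2}, {"x": 1.5, "y": 0.5, "z": -58.5, "rx": 0, "ry": 0, "rz": 0, "gripper": -0.2}, {"x": 1.5, "y": 0.5, "z": -59, "rx": 0, "ry": 0, "rz": 0, "gripper": -0.2}, {"x": 1.5, "y": 0.5, "z": -59, "rx": 0, "ry": 0, "rz": 0, "gripper": -0.2}]'

```text
clock: 6.0
eef_pos: [539.6, 55.7, 47.6]
tcp_rot: [3.141, -0.0, 1.625]
contact_force: [0.4, 0.2, -1.9]
opening: 0.75
grasp_force: 34.4
```

Run:
```python
from rig import r
import cv2,numpy as np
s=r.sense();print(s['clock'],s['eef_pos'],s['contact_force'],s['wrist_torque'])
b=r.grab_frame("side")
cv2.imwrite("pics/s2.png",cv2.resize(b[180:280,260:350],None,fx=6,fy=6,interpolation=cv2.INTER_CUBIC))
```

```text
6.0 [539.64762194  55.66942118  47.55868261] [ 0.41329257  0.23689397 -1.90476094] [-0.01015842 -0.03031975  0.02740382]
```

View pics/s2.png

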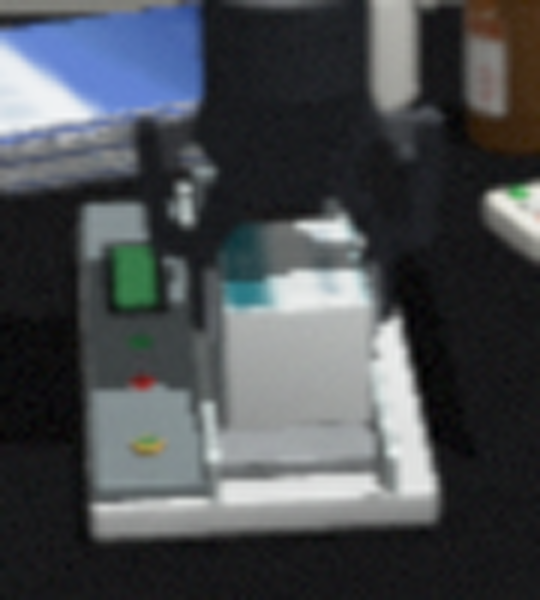

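The carton sits between the rails (crop x 222 to 370), just off the deck. I'm lowering it until it touches.

>>> servo_tool --deltas '[{"x": 0, "y": 0, "z": -0.5, "rx": 0, "ry": 0, "rz": 0, "gripper": -0.2}, {"x": 0, "y": 0, "z": -0.9, "rx": 0, "ry": 0, "rz": 0, "gripper": -0.2}, {"x": 0, "y": 0, "z": -0.9, "rx": 0, "ry": 0, "rz": 0, "gripper": -0.2}]'

```text
clock: 6.35
eef_pos: [539.7, 55.7, 47.2]
tcp_rot: [3.141, -0.0, 1.625]
contact_force: [-3.2, -0.7, 7.8]
opening: 0.75
grasp_force: 35.4
```

Contact. I'm opening the fingers and holding so the carton can settle.

>>> servo_tool --deltas '[{"x": 0, "y": 0, "z": 0, "rx": 0, "ry": 0, "rz": 0, "gripper": 0.7}, {"x": 0, "y": 0, "z": 0, "rx": 0, "ry": 0, "rz": 0, "gripper": 0.85}, {"x": 0, "y": 0, "z": 0, "rx": 0, "ry": 0, "rz": 0, "gripper": 1}, {"x": 0, "y": 0, "z": 0, "rx": 0, "ry": 0, "rz": 0, "gripper": 1}, {"x": 0, "y": 0, "z": 0, "rx": 0, "ry": 0, "rz": 0, "gripper": 1}]'

```text
clock: 6.85
eef_pos: [539.5, 55.7, 46.4]
tcp_rot: [-3.142, 0.0, 1.625]
contact_force: [-0.1, -0.3, 0.0]
opening: 0.998
grasp_force: 0.0
```

>>> servo_tool --deltas '[{"x": 0, "y": 0, "z": 8, "rx": 0, "ry": 0, "rz": 0, "gripper": 1}, {"x": 0, "y": 0, "z": 25, "rx": 0, "ry": 0, "rz": 0, "gripper": 1}, {"x": 0, "y": 0, "z": 50, "rx": 0, "ry": 0, "rz": 0, "gripper": 1}, {"x": 0, "y": 0, "z": 75, "rx": 0, "ry": 0, "rz": 0, "gripper": 1}, {"x": 2, "y": -30, "z": 80, "rx": 0, "ry": 0, "rz": 0, "gripper": 1}, {"x": 4, "y": -60, "z": 80, "rx": 0, "ry": 0, "rz": 0, "gripper": 0}, {"x": 5, "y": -85, "z": 80, "rx": 0, "ry": 0, "rz": 0, "gripper": -1}, {"x": 5, "y": -95, "z": 80, "rx": 0, "ry": 0, "rz": 0, "gripper": -1}, {"x": 5, "y": -95, "z": 80, "rx": 0, "ry": 0, "rz": 0, "gripper": -1}]'

```text
clock: 7.75
eef_pos: [544.5, -40.3, 126.8]
tcp_rot: [3.141, 0.0, 1.623]
contact_force: [-0.3, 0.2, 0.3]
opening: 0.334
grasp_force: 0.0
```

```bash
cat > car.py <<'E'
from fit import *
q=np.array([535.1,116.9,1.6255]);cs,s=np.cos(q[2]),np.sin(q[2])
def tow(X): d=np.asarray(X[:2])-q[:2];return np.round([cs*d[0]+s*d[1],-s*d[0]+cs*d[1]],1)
E
python3 - <<'E'
from car import *
S_=r.sense();print(S_['clock'],S_['eef_pos'],tow(S_['eef_pos']),S_['opening'])
a=r.grab_frame("top");b=r.grab_frame("side");
A=cv2.resize(a[230:310,240:370],None,fx=3,fy=3,interpolation=cv2.INTER_CUBIC);B=cv2.resize(b[170:280,255:345],None,fx=4,fy=4,interpolation=cv2.INTER_CUBIC)
A=cv2.copyMakeBorder(A,0,B.shape[0]-A.shape[0],0,0,0)
cv2.imwrite("pics/dk.png",np.hstack([A,B]))
E
```

```text
7.75 [544.50081107 -40.29556492 126.8048711 ] [-157.5   -0.8] 0.3344726414436516
```

View pics/dk.png

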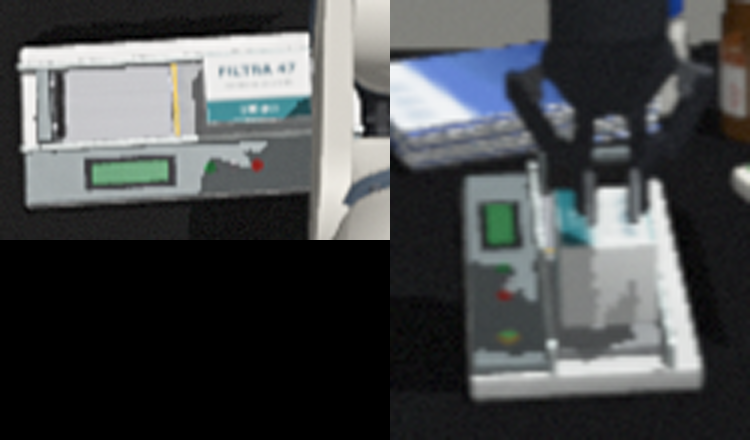

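>>> servo_tool --deltas '[{"x": -1, "y": 0, "z": -10, "rx": 0, "ry": 0, "rz": 0.002, "gripper": -1}, {"x": -1, "y": 0, "z": -30, "rx": 0, "ry": 0, "rz": 0.002, "gripper": -1}, {"x": -1, "y": 0, "z": -50, "rx": 0, "ry": 0, "rz": 0.002, "gripper": -1}, {"x": -1, "y": 0, "z": -68, "rx": 0, "ry": 0, "rz": 0.002, "gripper": -1}, {"x": -1, "y": 0, "z": -78, "rx": 0, "ry": 0, "rz": 0.002, "gripper": -1}, {"x": -1, "y": 0, "z": -80, "rx": 0, "ry": 0, "rz": 0.002, "gripper": -1}, {"x": -1.5, "y": 10, "z": -80, "rx": 0, "ry": 0, "rz": 0.002, "gripper": -1}, {"x": -2.4, "y": 25, "z": -80, "rx": 0, "ry": 0, "rz": 0.002, "gripper": -1}, {"x": -2.4, "y": 25, "z": -80, "rx": 0, "ry": 0, "rz": 0.002, "gripper": -1}]'

```text
clock: 8.75
eef_pos: [542.4, -12.4, 47.2]
tcp_rot: [3.141, -0.0, 1.628]
contact_force: [0.1, 0.4, 0.5]
opening: 0.003
grasp_force: 0.0
```

Run:
```python
from car import *
S_=r.sense();print(S_['clock'],S_['eef_pos'],tow(S_['eef_pos']),S_['opening'],S_['contact_force'],S_['tcp_rot'])
a=r.grab_frame("top");cv2.imwrite("pics/t3.png",a)
for nm,u in(("fu",(205,60)),("fl",(208,120))): print(nm,tow(ray("top",(u[0]/3-.33+240,u[1]/3-.33+230),88)))
```

```text
8.75 [542.35103155 -12.37638948  47.15288495] [-129.5   -0.2] 0.0031418116643113277 [0.08173097 0.36786281 0.45423726] [ 3.14057307e+00 -2.95205774e-04  1.62805434e+00]
fu [-16.3 -27.2]
fl [-16.   27.5]
```

>>> servo_tool --deltas '[{"x": -0.2, "y": 3, "z": 0, "rx": 0, "ry": 0, "rz": -0.002, "gripper": -1}, {"x": -0.3, "y": 5, "z": 0, "rx": 0, "ry": 0, "rz": -0.002, "gripper": -1}, {"x": -0.4, "y": 7, "z": 0, "rx": 0, "ry": 0, "rz": -0.002, "gripper": -1}, {"x": -0.5, "y": 9, "z": 0, "rx": 0, "ry": 0, "rz": -0.002, "gripper": -1}, {"x": -0.6, "y": 11, "z": 0, "rx": 0, "ry": 0, "rz": -0.002, "gripper": -1}, {"x": -0.7, "y": 13, "z": 0, "rx": 0, "ry": 0, "rz": -0.002, "gripper": -1}, {"x": -0.8, "y": 16, "z": 0, "rx": 0, "ry": 0, "rz": -0.002, "gripper": -1}, {"x": -1.0, "y": 19, "z": 0, "rx": 0, "ry": 0, "rz": -0.002, "gripper": -1}, {"x": -1.2, "y": 22, "z": 0, "rx": 0, "ry": 0, "rz": -0.002, "gripper": -1}, {"x": -1.4, "y": 25, "z": 0, "rx": 0, "ry": 0, "rz": -0.002, "gripper": -1}]'

```text
clock: 9.8
eef_pos: [540.7, 10.9, 46.5]
tcp_rot: [3.141, 0.0, 1.625]
contact_force: [0.4, -1.9, 1.8]
opening: -0.002
grasp_force: 0.0
```

>>> servo_tool --deltas '[{"x": -0.2, "y": 3, "z": 0, "rx": 0, "ry": 0, "rz": 0, "gripper": -1}, {"x": -0.3, "y": 6, "z": 0, "rx": 0, "ry": 0, "rz": 0, "gripper": -1}, {"x": -0.5, "y": 9, "z": 0, "rx": 0, "ry": 0, "rz": 0, "gripper": -1}, {"x": -0.7, "y": 12, "z": 0, "rx": 0, "ry": 0, "rz": 0, "gripper": -1}, {"x": -0.8, "y": 15, "z": 0, "rx": 0, "ry": 0, "rz": 0, "gripper": -1}, {"x": -1.0, "y": 18, "z": 0, "rx": 0, "ry": 0, "rz": 0, "gripper": -1}, {"x": -1.2, "y": 21, "z": 0, "rx": 0, "ry": 0, "rz": 0, "gripper": -1}, {"x": -1.3, "y": 24, "z": 0, "rx": 0, "ry": 0, "rz": 0, "gripper": -1}, {"x": -1.5, "y": 27, "z": 0, "rx": 0, "ry": 0, "rz": 0, "gripper": -1}, {"x": -1.6, "y": 30, "z": 0, "rx": 0, "ry": 0, "rz": 0, "gripper": -1}]'

```text
clock: 10.8
eef_pos: [539.1, 40.9, 46.5]
tcp_rot: [3.142, 0.0, 1.625]
contact_force: [0.5, -3.0, 1.5]
opening: -0.001
grasp_force: 0.0
```

Run:
```python
from car import *
S_=r.sense();print(S_['clock'],tow(S_['eef_pos']),S_['contact_force'],S_['wrist_torque'])
a=r.grab_frame("top");cv2.imwrite("pics/t4.png",a)
# carton front edge: profile along weigher x at z=88, several y
xs=np.arange(-40,110,2)
for y in(-20,0,):
    W=np.c_[q[0]+cs*xs-s*y,q[1]+s*xs+cs*y,np.full(len(xs),88.)]
    uv=proj("top",W).astype(np.float32);g=cv2.remap(a.astype(np.float32),uv[:,:1],uv[:,1:],cv2.INTER_LINEAR).mean(2).ravel()
    print(y,' '.join(f"{x}:{v:.0f}" for x,v in zip(xs,g)))
```

```text
10.8 [-76.1   0.2] [ 0.54409682 -2.95569593  1.47690734] [-0.32828073 -0.05661938 -0.01553071]
-20 -40:182 -38:143 -36:170 -34:195 -32:204 -30:201 -28:200 -26:200 -24:200 -22:200 -20:200 -18:200 -16:201 -14:204 -12:188 -10:154 -8:108 -6:114 -4:159 -2:225 0:228 2:215 4:209 6:216 8:211 10:212 12:211 14:201 16:200 18:212 20:231 22:235 24:235 26:235 28:233 30:215 32:199 34:192 36:199 38:201 40:202 42:202 44:201 46:201 48:201 50:201 52:200 54:201 56:199 58:197 60:199 62:200 64:201 66:200 68:200 70:200 72:201 74:201 76:200 78:200 80:200 82:201 84:200 86:200 88:199 90:199 92:199 94:199 96:198 98:199 100:199 102:199 104:199 106:200 108:200
0 -40:132 -38:127 -36:144 -34:198 -32:203 -30:202 -28:200 -26:200 -24:200 -22:200 -20:200 -18:200 -16:201 -14:200 -12:196 -10:151 -8:172 -6:211 -4:224 -2:224 0:225 2:227 4:227 6:224 8:223 10:225 12:227 14:231 16:233 18:234 20:233 22:234 24:234 26:237 28:239 30:205 32:156 34:111 36:103 38:107 40:129 42:192 44:202 46:201 48:199 50:198 52:198 54:198 56:199 58:200 60:199 62:198 64:199 66:199 68:199 70:199 72:199 74:199 76:199 78:198 80:198 82:199 84:199 86:199 88:199 90:199 92:199 94:199 96:200 98:199 100:199 102:199 104:199 106:201 108:204
```

>>> servo_tool --deltas '[{"x": -0.2, "y": 3, "z": 0, "rx": 0, "ry": 0, "rz": 0, "gripper": -1}, {"x": -0.3, "y": 6, "z": 0, "rx": 0, "ry": 0, "rz": 0, "gripper": -1}, {"x": -0.5, "y": 9, "z": 0, "rx": 0, "ry": 0, "rz": 0, "gripper": -1}, {"x": -0.7, "y": 12, "z": 0, "rx": 0, "ry": 0, "rz": 0, "gripper": -1}, {"x": -0.8, "y": 15, "z": 0, "rx": 0, "ry": 0, "rz": 0, "gripper": -1}, {"x": -1.0, "y": 18, "z": 0, "rx": 0, "ry": 0, "rz": 0, "gripper": -1}, {"x": -1.2, "y": 21, "z": 0, "rx": 0, "ry": 0, "rz": 0, "gripper": -1}, {"x": -1.3, "y": 24, "z": 0, "rx": 0, "ry": 0, "rz": 0, "gripper": -1}, {"x": -1.5, "y": 27, "z": 0, "rx": 0, "ry": 0, "rz": 0, "gripper": -1}, {"x": -1.6, "y": 29, "z": 0, "rx": 0, "ry": 0, "rz": 0, "gripper": -1}]'

```text
clock: 11.85
eef_pos: [537.5, 69.9, 46.5]
tcp_rot: [3.141, 0.0, 1.625]
contact_force: [-0.1, -2.8, 3.3]
opening: -0.001
grasp_force: 0.0
```

>>> servo_tool --deltas '[{"x": -0.1, "y": 2, "z": 0, "rx": 0, "ry": 0, "rz": 0, "gripper": -1}, {"x": -0.2, "y": 4, "z": 0, "rx": 0, "ry": 0, "rz": 0, "gripper": -1}, {"x": -0.3, "y": 6, "z": 0, "rx": 0, "ry": 0, "rz": 0, "gripper": -1}, {"x": -0.4, "y": 8, "z": 0, "rx": 0, "ry": 0, "rz": 0, "gripper": -1}, {"x": -0.5, "y": 10, "z": 0, "rx": 0, "ry": 0, "rz": 0, "gripper": -1}, {"x": -0.7, "y": 12, "z": 0, "rx": 0, "ry": 0, "rz": 0, "gripper": -1}, {"x": -0.8, "y": 14, "z": 0, "rx": 0, "ry": 0, "rz": 0, "gripper": -1}, {"x": -0.9, "y": 16, "z": 0, "rx": 0, "ry": 0, "rz": 0, "gripper": -1}, {"x": -1.0, "y": 18, "z": 0, "rx": 0, "ry": 0, "rz": 0, "gripper": -1}, {"x": -1.1, "y": 20, "z": 0, "rx": 0, "ry": 0, "rz": 0, "gripper": -1}]'

```text
clock: 12.85
eef_pos: [537.0, 89.5, 47.0]
tcp_rot: [3.14, 0.0, 1.625]
contact_force: [0.1, -4.9, 8.9]
opening: 0.004
grasp_force: 1.2
```

Run:
```python
from car import *
S_=r.sense();print(S_['clock'],S_['eef_pos'],tow(S_['eef_pos']),S_['contact_force'],S_['wrist_torque'],S_['tcp_rot'])
a=r.grab_frame("top");b=r.grab_frame("side");
A=cv2.resize(a[230:310,240:370],None,fx=3,fy=3,interpolation=cv2.INTER_CUBIC);B=cv2.resize(b[170:270,265:345],None,fx=5,fy=5,interpolation=cv2.INTER_CUBIC)
A=cv2.copyMakeBorder(A,0,B.shape[0]-A.shape[0],0,0,0)
cv2.imwrite("pics/pu.png",np.hstack([A,B]))
S_=r.sense();print(S_['clock'],S_['eef_pos'],S_['contact_force'],S_['wrist_torque'])
```

```text
12.85 [536.96909001  89.51574253  46.97555731] [-27.4  -0.4] [ 0.10115155 -4.891956    8.90881077] [-0.78140901 -0.03917068 -0.05751897] [3.14042985e+00 2.86951746e-04 1.62480731e+00]
12.95 [536.89832923  89.71632673  46.9062981 ] [-0.04444689 -4.58258799  7.20507662] [-0.52829824 -0.09536234  0.00421584]
```

View pics/pu.png

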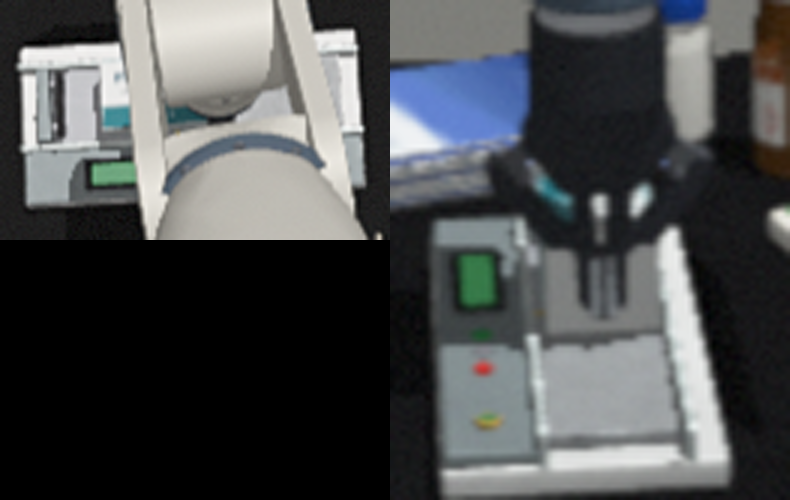

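The carton (crop x 545–665) is straight behind the centred fingers, and its nose has just passed the step. The upward finger force is friction from the rear edge rising, so I'll back off to let it settle before pushing again.

>>> servo_tool --deltas '[{"x": 0.1, "y": -2, "z": 0, "rx": 0, "ry": 0, "rz": 0, "gripper": -1}, {"x": 0.3, "y": -6, "z": 0, "rx": 0, "ry": 0, "rz": 0, "gripper": -1}, {"x": 0.3, "y": -6, "z": 0, "rx": 0, "ry": 0, "rz": 0, "gripper": -1}, {"x": 0.3, "y": -6, "z": 0, "rx": 0, "ry": 0, "rz": 0, "gripper": -1}]'

```text
clock: 13.35
eef_pos: [536.4, 83.6, 46.2]
tcp_rot: [-3.141, -0.0, 1.624]
contact_force: [-1.0, 0.1, -0.5]
opening: 0.001
grasp_force: 0.0
```

>>> servo_tool --deltas '[{"x": -0.1, "y": 2, "z": 0, "rx": 0, "ry": 0, "rz": 0, "gripper": -1}, {"x": -0.2, "y": 4, "z": 0, "rx": 0, "ry": 0, "rz": 0, "gripper": -1}, {"x": -0.3, "y": 5, "z": 0, "rx": 0, "ry": 0, "rz": 0, "gripper": -1}, {"x": -0.3, "y": 6, "z": 0, "rx": 0, "ry": 0, "rz": 0, "gripper": -1}, {"x": -0.4, "y": 7, "z": 0, "rx": 0, "ry": 0, "rz": 0, "gripper": -1}, {"x": -0.4, "y": 8, "z": 0, "rx": 0, "ry": 0, "rz": 0, "gripper": -1}]'

```text
clock: 13.95
eef_pos: [536.2, 91.7, 46.4]
tcp_rot: [-3.141, 0.0, 1.625]
contact_force: [-0.1, -1.0, -0.6]
opening: -0.001
grasp_force: 0.3
```

>>> servo_tool --deltas '[{"x": -0.1, "y": 1, "z": 0, "rx": 0, "ry": 0, "rz": 0, "gripper": -1}, {"x": -0.1, "y": 2, "z": 0, "rx": 0, "ry": 0, "rz": 0, "gripper": -1}, {"x": -0.2, "y": 3, "z": 0, "rx": 0, "ry": 0, "rz": 0, "gripper": -1}, {"x": -0.2, "y": 4, "z": 0, "rx": 0, "ry": 0, "rz": 0, "gripper": -1}, {"x": -0.3, "y": 5, "z": 0, "rx": 0, "ry": 0, "rz": 0, "gripper": -1}, {"x": -0.3, "y": 6, "z": 0, "rx": 0, "ry": 0, "rz": 0, "gripper": -1}]'

```text
clock: 14.55
eef_pos: [536.0, 97.7, 46.4]
tcp_rot: [-3.142, -0.0, 1.625]
contact_force: [-0.1, -0.7, -0.3]
opening: 0.002
grasp_force: 0.1
```

>>> servo_tool --deltas '[{"x": -0.1, "y": 1, "z": 0, "rx": 0, "ry": 0, "rz": 0, "gripper": -1}, {"x": -0.1, "y": 2, "z": 0, "rx": 0, "ry": 0, "rz": 0, "gripper": -1}, {"x": -0.2, "y": 3, "z": 0, "rx": 0, "ry": 0, "rz": 0, "gripper": -1}, {"x": -0.2, "y": 4, "z": 0, "rx": 0, "ry": 0, "rz": 0, "gripper": -1}, {"x": -0.3, "y": 5, "z": 0, "rx": 0, "ry": 0, "rz": 0, "gripper": -1}, {"x": -0.3, "y": 6, "z": 0, "rx": 0, "ry": 0, "rz": 0, "gripper": -1}, {"x": -0.4, "y": 7, "z": 0, "rx": 0, "ry": 0, "rz": 0, "gripper": -1}, {"x": -0.4, "y": 8, "z": 0, "rx": 0, "ry": 0, "rz": 0, "gripper": -1}]'

```text
clock: 15.35
eef_pos: [535.6, 105.8, 46.4]
tcp_rot: [-3.142, -0.0, 1.625]
contact_force: [-0.1, -1.4, -0.3]
opening: 0.003
grasp_force: 0.1
```

>>> servo_tool --deltas '[{"x": -0.1, "y": 1, "z": 0, "rx": 0, "ry": 0, "rz": 0, "gripper": -1}, {"x": -0.1, "y": 2, "z": 0, "rx": 0, "ry": 0, "rz": 0, "gripper": -1}, {"x": -0.2, "y": 3, "z": 0, "rx": 0, "ry": 0, "rz": 0, "gripper": -1}, {"x": -0.2, "y": 4, "z": 0, "rx": 0, "ry": 0, "rz": 0, "gripper": -1}, {"x": -0.3, "y": 5, "z": 0, "rx": 0, "ry": 0, "rz": 0, "gripper": -1}, {"x": -0.3, "y": 6, "z": 0, "rx": 0, "ry": 0, "rz": 0, "gripper": -1}]'

```text
clock: 15.95
eef_pos: [535.3, 111.7, 46.5]
tcp_rot: [3.142, -0.0, 1.625]
contact_force: [-0.5, -1.6, -0.5]
opening: -0.002
grasp_force: 0.1
```

>>> servo_tool --deltas '[{"x": -0.1, "y": 1, "z": 0, "rx": 0, "ry": 0, "rz": 0, "gripper": -1}, {"x": -0.1, "y": 2, "z": 0, "rx": 0, "ry": 0, "rz": 0, "gripper": -1}, {"x": -0.2, "y": 3, "z": 0, "rx": 0, "ry": 0, "rz": 0, "gripper": -1}, {"x": -0.2, "y": 4, "z": 0, "rx": 0, "ry": 0, "rz": 0, "gripper": -1}, {"x": -0.3, "y": 5, "z": 0, "rx": 0, "ry": 0, "rz": 0, "gripper": -1}, {"x": -0.3, "y": 6, "z": 0, "rx": 0, "ry": 0, "rz": 0, "gripper": -1}, {"x": -0.4, "y": 7, "z": 0, "rx": 0, "ry": 0, "rz": 0, "gripper": -1}]'

```text
clock: 16.65
eef_pos: [534.9, 118.7, 46.5]
tcp_rot: [3.142, 0.0, 1.625]
contact_force: [0.3, -0.5, -0.6]
opening: 0.001
grasp_force: 0.1
```

>>> servo_tool --deltas '[{"x": 0, "y": 0.5, "z": 0, "rx": 0, "ry": 0, "rz": 0, "gripper": -1}, {"x": 0, "y": 1, "z": 0, "rx": 0, "ry": 0, "rz": 0, "gripper": -1}, {"x": -0.1, "y": 1.5, "z": 0, "rx": 0, "ry": 0, "rz": 0, "gripper": -1}, {"x": -0.1, "y": 2, "z": 0, "rx": 0, "ry": 0, "rz": 0, "gripper": -1}]'

```text
clock: 17.05
eef_pos: [534.8, 120.7, 46.4]
tcp_rot: [-3.142, -0.0, 1.625]
contact_force: [-0.1, -2.3, -0.9]
opening: -0.002
grasp_force: 0.0
```

>>> servo_tool --deltas '[{"x": 0, "y": 0.5, "z": 0, "rx": 0, "ry": 0, "rz": 0, "gripper": -1}, {"x": 0, "y": 1, "z": 0, "rx": 0, "ry": 0, "rz": 0, "gripper": -1}, {"x": -0.1, "y": 1.5, "z": 0, "rx": 0, "ry": 0, "rz": 0, "gripper": -1}, {"x": -0.1, "y": 2, "z": 0, "rx": 0, "ry": 0, "rz": 0, "gripper": -1}]'

```text
clock: 17.45
eef_pos: [534.7, 122.7, 46.5]
tcp_rot: [3.142, -0.0, 1.625]
contact_force: [-0.1, -0.6, -0.5]
opening: 0.001
grasp_force: 0.0
```

>>> servo_tool --deltas '[{"x": 0, "y": 0.5, "z": 0, "rx": 0, "ry": 0, "rz": 0, "gripper": -1}, {"x": 0, "y": 1, "z": 0, "rx": 0, "ry": 0, "rz": 0, "gripper": -1}, {"x": 0, "y": 1, "z": 0, "rx": 0, "ry": 0, "rz": 0, "gripper": -1}]'

```text
clock: 17.75
eef_pos: [534.7, 123.7, 46.4]
tcp_rot: [3.142, -0.0, 1.625]
contact_force: [0.2, -1.7, -0.8]
opening: 0.001
grasp_force: 0.0
```

>>> servo_tool --deltas '[{"x": 0, "y": 0.5, "z": 0, "rx": 0, "ry": 0, "rz": 0, "gripper": -1}, {"x": 0, "y": 1, "z": 0, "rx": 0, "ry": 0, "rz": 0, "gripper": -1}, {"x": 0, "y": 1, "z": 0, "rx": 0, "ry": 0, "rz": 0, "gripper": -1}]'

```text
clock: 18.05
eef_pos: [534.7, 124.7, 46.5]
tcp_rot: [3.142, -0.0, 1.625]
contact_force: [-0.5, 0.1, 0.6]
opening: -0.0
grasp_force: 0.0
```

>>> servo_tool --deltas '[{"x": 0, "y": 0.5, "z": 0, "rx": 0, "ry": 0, "rz": 0, "gripper": -1}, {"x": 0, "y": 1, "z": 0, "rx": 0, "ry": 0, "rz": 0, "gripper": -1}, {"x": 0, "y": 1, "z": 0, "rx": 0, "ry": 0, "rz": 0, "gripper": -1}]'

```text
clock: 18.35
eef_pos: [534.7, 125.7, 46.4]
tcp_rot: [3.142, -0.0, 1.625]
contact_force: [-0.1, -0.9, -0.1]
opening: -0.001
grasp_force: 0.0
```

>>> servo_tool --deltas '[{"x": 0.1, "y": -2, "z": 0, "rx": 0, "ry": 0, "rz": 0, "gripper": -1}, {"x": 0.4, "y": -8, "z": 0, "rx": 0, "ry": 0, "rz": 0, "gripper": -1}, {"x": 1.1, "y": -20, "z": 0, "rx": 0, "ry": 0, "rz": 0, "gripper": -1}, {"x": 2, "y": -40, "z": 0, "rx": 0, "ry": 0, "rz": 0, "gripper": -1}, {"x": 3.5, "y": -70, "z": 0, "rx": 0, "ry": 0, "rz": 0, "gripper": -1}, {"x": 5, "y": -95, "z": 5, "rx": 0, "ry": 0, "rz": 0, "gripper": -1}, {"x": 5, "y": -115, "z": 20, "rx": 0, "ry": 0, "rz": 0, "gripper": -1}, {"x": 5, "y": -130, "z": 20, "rx": 0, "ry": 0, "rz": 0, "gripper": -1}, {"x": 5, "y": -135, "z": 20, "rx": 0, "ry": 0, "rz": 0, "gripper": -1}]'

```text
clock: 19.25
eef_pos: [539.8, -11.1, 66.5]
tcp_rot: [3.141, 0.0, 1.623]
contact_force: [-0.1, 1.1, 0.5]
opening: -0.003
grasp_force: 0.0
```

```bash
cat > chk.py <<'E'
from car import *
import sys
S_=r.sense();print(S_['clock'],tow(S_['eef_pos']),S_['contact_force'])
a=r.grab_frame("top");cv2.imwrite("pics/t9.png",a)
xs=np.arange(-10,130,2)
for y in(-22,0,20):
  for z in (84,):
    W=np.c_[q[0]+cs*xs-s*y,q[1]+s*xs+cs*y,np.full(len(xs),float(z))]
    uv=proj("top",W).astype(np.float32);g=cv2.remap(a.astype(np.float32),uv[:,:1],uv[:,1:],cv2.INTER_LINEAR).reshape(-1,3)
    print(y,z,' '.join(f"{x}:{v.mean():.0f}/{v[2]-v[0]:.0f}" for x,v in zip(xs,g) if x<36 or x>96))
E
python3 chk.py
```

```text
19.25 [-128.1    2.3] [-0.08056105  1.11733665  0.45743259]
-22 84 -10:183/-2 -8:184/-1 -6:187/-2 -4:188/-2 -2:188/-2 0:189/-1 2:187/-2 4:185/-4 6:183/-5 8:186/-2 10:187/48 12:188/95 14:188/85 16:158/40 18:153/10 20:175/-1 22:224/0 24:234/1 26:234/1 28:232/1 30:232/2 32:223/-1 34:211/-5 98:213/-4 100:207/-6 102:209/-4 104:226/1 106:231/2 108:232/2 110:233/2 112:235/2 114:220/2 116:176/1 118:103/1 120:84/-1 122:104/-3 124:121/-5 126:94/-5 128:152/-8
0 84 -10:186/-0 -8:186/-1 -6:185/-1 -4:184/-3 -2:183/-2 0:183/-2 2:184/-2 4:186/-2 6:185/-5 8:185/-1 10:186/15 12:188/106 14:180/74 16:167/18 18:152/-3 20:191/-0 22:217/1 24:233/2 26:233/2 28:232/2 30:232/2 32:232/2 34:232/2 98:229/2 100:231/3 102:231/2 104:231/2 106:232/2 108:232/2 110:233/2 112:237/2 114:223/2 116:171/3 118:92/2 120:63/1 122:73/-1 124:110/-3 126:114/-5 128:142/-7
20 84 -10:181/-1 -8:180/-1 -6:182/-1 -4:183/-2 -2:184/-2 0:186/-2 2:185/-2 4:184/-4 6:183/-6 8:183/-4 10:182/49 12:180/81 14:171/80 16:144/29 18:148/8 20:161/-13 22:171/-36 24:139/-62 26:124/-77 28:118/-83 30:118/-82 32:120/-82 34:119/-83 98:118/-81 100:118/-82 102:118/-82 104:117/-82 106:117/-82 108:117/-82 110:119/-83 112:124/-82 114:138/-72 116:92/-42 118:59/-13 120:51/5 122:89/-0 124:95/-4 126:120/-6 128:164/-9
```

Run:
```python
from car import *
b=r.grab_frame("side");cv2.imwrite("pics/s9.png",b)
def pr(X): 
    X=np.array(X,float);return proj("side",np.c_[q[0]+cs*X[:,0]-s*X[:,1],q[1]+s*X[:,0]+cs*X[:,1],X[:,2]])
for y in(-20,20):
    print(y,"rear top z84/88",pr([[20,y,84],[20,y,88]])[:,1],"rear bottom 26/30",pr([[20,y,26],[20,y,30]])[:,1],"front top 84/80",pr([[116,y,84],[116,y,80]])[:,1])
    u=int(round(pr([[20,y,60]])[0,0]));print(u,[f"{v}:{b[v,u].mean():.0f}/{int(b[v,u,2])-int(b[v,u,0])}" for v in range(185,245)])
```

```text
-20 rear top z84/88 [212.82740472 211.50930993] rear bottom 26/30 [231.66240797 230.37987661] front top 84/80 [200.38841449 201.65237003]
313 ['185:35/-6', '186:37/-7', '187:36/-7', '188:35/-7', '189:33/-6', '190:34/-8', '191:38/-6', '192:33/-7', '193:34/-6', '194:35/-6', '195:35/-6', '196:34/-7', '197:34/-7', '198:34/-6', '199:30/-5', '200:28/-5', '201:33/-4', '202:28/-5', '203:30/-4', '204:27/-6', '205:26/-6', '206:30/-4', '207:27/-3', '208:29/-5', '209:29/-5', '210:28/-5', '211:27/-8', '212:31/-6', '213:26/-4', '214:24/-4', '215:31/-6', '216:32/-3', '217:31/-7', '218:35/-6', '219:36/-6', '220:37/-8', '221:30/-6', '222:30/-4', '223:30/-4', '224:28/-6', '225:31/-3', '226:30/-5', '227:33/-7', '228:41/-2', '229:57/-2', '230:63/-1', '231:59/19', '232:64/1', '233:65/-5', '234:67/-5', '235:68/-6', '236:74/-3', '237:67/-5', '238:70/-5', '239:84/-4', '240:120/-5', '241:158/-7', '242:164/-6', '243:165/-6', '244:167/-7']
20 rear top z84/88 [213.45352341 212.13380825] rear bottom 26/30 [232.31122076 231.02717138] front top 84/80 [200.9646426  202.23009663]
299 ['185:29/-4', '186:28/-3', '187:25/-4', '188:30/-5', '189:31/-5', '190:28/-1', '191:28/-6', '192:30/-4', '193:24/-5', '194:28/-5', '195:27/-2', '196:27/-4', '197:29/-7', '198:28/-7', '199:24/-3', '200:25/-5', '201:27/-8', '202:25/-4', '203:28/-9', '204:28/-5', '205:31/-2', '206:29/-3', '207:30/-2', '208:30/-2', '209:26/-3', '210:29/-3', '211:29/-4', '212:29/-6', '213:30/-3', '214:44/-5', '215:88/-3', '216:146/0', '217:170/-1', '218:175/-3', '219:168/-1', '220:137/-2', '221:85/-2', '222:40/-1', '223:24/-4', '224:27/-6', '225:28/-4', '226:28/-5', '227:45/-4', '228:105/-2', '229:148/-2', '230:153/-2', '231:138/9', '232:150/74', '233:165/16', '234:165/-5', '235:165/-5', '236:166/-6', '237:164/-6', '238:166/-7', '239:168/-6', '240:167/-7', '241:168/-7', '242:169/-6', '243:158/-6', '244:109/-4']
```

The gripper blocks the side view, so I'm moving it clear.

>>> servo_tool --deltas '[{"x": 0, "y": -10, "z": 25, "rx": 0, "ry": 0, "rz": 0, "gripper": -1}, {"x": -15, "y": -20, "z": 55, "rx": 0, "ry": 0, "rz": 0, "gripper": -1}, {"x": -40, "y": -30, "z": 85, "rx": 0, "ry": 0, "rz": 0, "gripper": -1}, {"x": -75, "y": -40, "z": 105, "rx": 0, "ry": 0, "rz": 0, "gripper": -1}, {"x": -110, "y": -50, "z": 115, "rx": 0, "ry": 0, "rz": 0, "gripper": -1}, {"x": -145, "y": -60, "z": 120, "rx": 0, "ry": 0, "rz": 0, "gripper": -1}, {"x": -165, "y": -60, "z": 120, "rx": 0, "ry": 0, "rz": 0, "gripper": -1}, {"x": -170, "y": -60, "z": 120, "rx": 0, "ry": 0, "rz": 0, "gripper": -1}]'

```text
clock: 20.15
eef_pos: [367.5, -68.7, 186.0]
tcp_rot: [-3.14, -0.0, 1.625]
contact_force: [0.1, -0.2, -0.4]
opening: -0.002
grasp_force: 0.0
```

Run:
```python
from car import *
b=r.grab_frame("side");cv2.imwrite("pics/s9.png",b)
def pr(X): 
    X=np.array(X,float);return proj("side",np.c_[q[0]+cs*X[:,0]-s*X[:,1],q[1]+s*X[:,0]+cs*X[:,1],X[:,2]])
for y in(-24,-10,24):
    print(y,"rear top z84/88",pr([[20,y,84],[20,y,88]])[:,1],"rear bottom 26/30",pr([[20,y,26],[20,y,30]])[:,1],"front top 84/80",pr([[116,y,84],[116,y,80]])[:,1],"yellow",pr([[14.3,y,30]])[0,1])
    u=int(round(pr([[20,y,60]])[0,0]));print(u,[f"{v}:{b[v,u].mean():.0f}/{int(b[v,u,2])-int(b[v,u,0])}" for v in range(196,236)])
v=int(round(pr([[20,0,60]])[0,1]));print("sides rear ",pr([[20,32,60],[20,-32,60]]),[f"{u}:{b[v,u].mean():.0f}" for u in range(288,326)])
```

```text
-24 rear top z84/88 [212.76490833 211.44697539] rear bottom 26/30 [231.59764473 230.315265  ] front top 84/80 [200.33089287 201.59469874] yellow 231.1348981842592
314 ['196:127/-21', '197:130/-9', '198:109/-13', '199:142/-5', '200:181/-8', '201:198/-20', '202:202/-23', '203:210/-20', '204:216/-14', '205:222/-9', '206:223/-9', '207:225/-7', '208:228/-5', '209:227/-4', '210:230/-3', '211:230/-2', '212:188/-1', '213:184/-3', '214:185/-1', '215:185/-2', '216:183/-1', '217:183/-4', '218:180/-1', '219:180/-1', '220:179/0', '221:177/-1', '222:175/-1', '223:172/-1', '224:171/-1', '225:170/-3', '226:169/-1', '227:168/-2', '228:166/-1', '229:164/0', '230:153/5', '231:139/48', '232:161/9', '233:169/-6', '234:168/-7', '235:168/-5']
-10 rear top z84/88 [212.98373744 211.66523788] rear bottom 26/30 [231.82440985 230.54149926] front top 84/80 [200.53229893 201.7966288 ] yellow 231.362277535316
309 ['196:144/-9', '197:141/-29', '198:166/-11', '199:145/-24', '200:149/-11', '201:216/-5', '202:213/-12', '203:209/-14', '204:208/-15', '205:208/-15', '206:202/-19', '207:204/-18', '208:221/-6', '209:220/-8
[... 884 characters left out ...]
0:170/-2', '221:168/-1', '222:167/-3', '223:164/-2', '224:161/-2', '225:162/0', '226:160/-2', '227:158/-2', '228:156/0', '229:154/-1', '230:152/-2', '231:134/8', '232:149/64', '233:165/14', '234:165/-5', '235:164/-6']
sides rear  [[294.39848917 221.51053439]
 [317.04928053 220.4934305 ]] ['288:138', '289:113', '290:89', '291:96', '292:92', '293:83', '294:88', '295:129', '296:160', '297:168', '298:169', '299:169', '300:170', '301:170', '302:171', '303:171', '304:171', '305:174', '306:173', '307:172', '308:173', '309:176', '310:175', '311:175', '312:178', '313:178', '314:177', '315:178', '316:179', '317:186', '318:208', '319:228', '320:231', '321:233', '322:229', '323:179', '324:65', '325:18']
```

The rear edge measures about 2–3 mm high, so it may still be on the step. I'll go back and push a little further, until I feel the buffer.

>>> servo_tool --deltas '[{"x": 15, "y": 0, "z": 0, "rx": 0, "ry": 0, "rz": 0, "gripper": -1}, {"x": 45, "y": 10, "z": -5, "rx": 0, "ry": 0, "rz": 0, "gripper": -1}, {"x": 80, "y": 20, "z": -15, "rx": 0, "ry": 0, "rz": 0, "gripper": -1}, {"x": 115, "y": 30, "z": -30, "rx": 0, "ry": 0, "rz": 0, "gripper": -1}, {"x": 145, "y": 40, "z": -50, "rx": 0, "ry": 0, "rz": 0, "gripper": -1}, {"x": 165, "y": 50, "z": -80, "rx": 0, "ry": 0, "rz": 0, "gripper": -1}, {"x": 170, "y": 60, "z": -110, "rx": 0, "ry": 0, "rz": 0, "gripper": -1}, {"x": 170, "y": 60, "z": -130, "rx": 0, "ry": 0, "rz": 0, "gripper": -1}, {"x": 170, "y": 60, "z": -140, "rx": 0, "ry": 0, "rz": 0, "gripper": -1}, {"x": 170, "y": 60, "z": -140, "rx": 0, "ry": 0, "rz": 0, "gripper": -1}]'

```text
clock: 21.2
eef_pos: [539.9, -8.8, 44.5]
tcp_rot: [-3.139, -0.0, 1.625]
contact_force: [0.2, 0.7, 0.1]
opening: -0.004
grasp_force: 0.0
```

>>> servo_tool --deltas '[{"x": 0.9, "y": 15, "z": 0, "rx": 0, "ry": 0, "rz": 0, "gripper": -1}, {"x": -0.5, "y": 40, "z": 0, "rx": 0, "ry": 0, "rz": 0, "gripper": -1}, {"x": -1.9, "y": 65, "z": 0, "rx": 0, "ry": 0, "rz": 0, "gripper": -1}, {"x": -3.2, "y": 90, "z": 0, "rx": 0, "ry": 0, "rz": 0, "gripper": -1}, {"x": -4.3, "y": 110, "z": 0, "rx": 0, "ry": 0, "rz": 0, "gripper": -1}, {"x": -5, "y": 122, "z": 0, "rx": 0, "ry": 0, "rz": 0, "gripper": -1}, {"x": -5.1, "y": 130, "z": 0, "rx": 0, "ry": 0, "rz": 0, "gripper": -1}, {"x": -5.1, "y": 132, "z": 0, "rx": 0, "ry": 0, "rz": 0, "gripper": -1}]'

```text
clock: 22.0
eef_pos: [535.1, 123.4, 47.0]
tcp_rot: [3.14, -0.0, 1.625]
contact_force: [-0.2, 0.4, -0.0]
opening: 0.005
grasp_force: 0.0
```

>>> servo_tool --deltas '[{"x": 0, "y": 1, "z": 0, "rx": 0, "ry": 0, "rz": 0, "gripper": -1}, {"x": 0, "y": 1.5, "z": 0, "rx": 0, "ry": 0, "rz": 0, "gripper": -1}, {"x": -0.1, "y": 2, "z": 0, "rx": 0, "ry": 0, "rz": 0, "gripper": -1}, {"x": -0.1, "y": 2.5, "z": 0, "rx": 0, "ry": 0, "rz": 0, "gripper": -1}, {"x": -0.1, "y": 2.5, "z": 0, "rx": 0, "ry": 0, "rz": 0, "gripper": -1}]'

```text
clock: 22.5
eef_pos: [534.5, 124.8, 46.4]
tcp_rot: [-3.141, 0.0, 1.624]
contact_force: [0.4, -0.5, 0.4]
opening: 0.001
grasp_force: 0.0
```

>>> servo_tool --deltas '[{"x": 0, "y": 0.3, "z": 0, "rx": 0, "ry": 0, "rz": 0, "gripper": -1}, {"x": 0, "y": 0.6, "z": 0, "rx": 0, "ry": 0, "rz": 0, "gripper": -1}, {"x": 0, "y": 1, "z": 0, "rx": 0, "ry": 0, "rz": 0, "gripper": -1}, {"x": 0, "y": 1, "z": 0, "rx": 0, "ry": 0, "rz": 0, "gripper": -1}]'

```text
clock: 22.9
eef_pos: [534.4, 126.1, 46.4]
tcp_rot: [-3.142, 0.0, 1.625]
contact_force: [-0.2, -1.2, -0.0]
opening: 0.002
grasp_force: 0.0
```

>>> servo_tool --deltas '[{"x": 0, "y": 0.3, "z": 0, "rx": 0, "ry": 0, "rz": 0, "gripper": -1}, {"x": 0, "y": 0.6, "z": 0, "rx": 0, "ry": 0, "rz": 0, "gripper": -1}, {"x": 0, "y": 1, "z": 0, "rx": 0, "ry": 0, "rz": 0, "gripper": -1}, {"x": 0, "y": 1, "z": 0, "rx": 0, "ry": 0, "rz": 0, "gripper": -1}]'

```text
clock: 23.3
eef_pos: [534.5, 127.2, 46.5]
tcp_rot: [3.142, -0.0, 1.625]
contact_force: [0.1, -0.7, -0.4]
opening: -0.002
grasp_force: 0.0
```

>>> servo_tool --deltas '[{"x": 0, "y": 0.3, "z": 0, "rx": 0, "ry": 0, "rz": 0, "gripper": -1}, {"x": 0, "y": 0.6, "z": 0, "rx": 0, "ry": 0, "rz": 0, "gripper": -1}, {"x": 0, "y": 1, "z": 0, "rx": 0, "ry": 0, "rz": 0, "gripper": -1}, {"x": 0, "y": 1, "z": 0, "rx": 0, "ry": 0, "rz": 0, "gripper": -1}]'

```text
clock: 23.7
eef_pos: [534.5, 128.2, 46.5]
tcp_rot: [3.142, -0.0, 1.625]
contact_force: [-0.2, -1.6, -0.3]
opening: 0.0
grasp_force: 0.0
```

>>> servo_tool --deltas '[{"x": 0, "y": 0.3, "z": 0, "rx": 0, "ry": 0, "rz": 0, "gripper": -1}, {"x": 0, "y": 0.6, "z": 0, "rx": 0, "ry": 0, "rz": 0, "gripper": -1}, {"x": 0, "y": 1, "z": 0, "rx": 0, "ry": 0, "rz": 0, "gripper": -1}, {"x": 0, "y": 1, "z": 0, "rx": 0, "ry": 0, "rz": 0, "gripper": -1}]'

```text
clock: 24.1
eef_pos: [534.4, 129.0, 46.4]
tcp_rot: [-3.141, 0.0, 1.625]
contact_force: [0.4, -3.5, -0.6]
opening: -0.001
grasp_force: 0.0
```

>>> servo_tool --deltas '[{"x": 0, "y": 0.3, "z": 0, "rx": 0, "ry": 0, "rz": 0, "gripper": -1}, {"x": 0, "y": 0.6, "z": 0, "rx": 0, "ry": 0, "rz": 0, "gripper": -1}, {"x": 0, "y": 1, "z": 0, "rx": 0, "ry": 0, "rz": 0, "gripper": -1}, {"x": 0, "y": 1, "z": 0, "rx": 0, "ry": 0, "rz": 0, "gripper": -1}]'

```text
clock: 24.5
eef_pos: [534.3, 129.9, 46.4]
tcp_rot: [-3.141, 0.0, 1.625]
contact_force: [-0.4, -6.4, 1.0]
opening: 0.003
grasp_force: 0.0
```

The force rose from 1.6 to 6.4 N, so the buffer is reached. I'm drawing back.

>>> servo_tool --deltas '[{"x": 0, "y": -1, "z": 0, "rx": 0, "ry": 0, "rz": 0, "gripper": -1}, {"x": 0.1, "y": -3, "z": 0, "rx": 0, "ry": 0, "rz": 0, "gripper": -1}, {"x": 0.6, "y": -12, "z": 0, "rx": 0, "ry": 0, "rz": 0, "gripper": -1}, {"x": 1.5, "y": -30, "z": 0, "rx": 0, "ry": 0, "rz": 0, "gripper": -1}, {"x": 3, "y": -60, "z": 0, "rx": 0, "ry": 0, "rz": 0, "gripper": -1}, {"x": 5, "y": -95, "z": 5, "rx": 0, "ry": 0, "rz": 0, "gripper": -1}, {"x": 5, "y": -125, "z": 20, "rx": 0, "ry": 0, "rz": 0, "gripper": -1}, {"x": 5, "y": -140, "z": 45, "rx": 0, "ry": 0, "rz": 0, "gripper": -1}, {"x": -10, "y": -150, "z": 75, "rx": 0, "ry": 0, "rz": 0, "gripper": -1}, {"x": -35, "y": -160, "z": 105, "rx": 0, "ry": 0, "rz": 0, "gripper": -1}]'

```text
clock: 25.5
eef_pos: [500.1, -31.0, 152.5]
tcp_rot: [3.14, -0.0, 1.624]
contact_force: [0.5, -0.7, 0.3]
opening: 0.005
grasp_force: 0.0
```

>>> servo_tool --deltas '[{"x": -35, "y": -10, "z": 20, "rx": 0, "ry": 0, "rz": 0, "gripper": -1}, {"x": -70, "y": -20, "z": 30, "rx": 0, "ry": 0, "rz": 0, "gripper": -1}, {"x": -105, "y": -30, "z": 35, "rx": 0, "ry": 0, "rz": 0, "gripper": -1}, {"x": -130, "y": -35, "z": 35, "rx": 0, "ry": 0, "rz": 0, "gripper": -1}, {"x": -135, "y": -35, "z": 35, "rx": 0, "ry": 0, "rz": 0, "gripper": -1}, {"x": -135, "y": -35, "z": 35, "rx": 0, "ry": 0, "rz": 0, "gripper": -1}]'

```text
clock: 26.1
eef_pos: [364.6, -65.1, 186.8]
tcp_rot: [3.14, 0.0, 1.624]
contact_force: [0.6, -0.3, -0.5]
opening: 0.001
grasp_force: 0.0
```

```bash
python3 chk.py
python3 - <<'E'
from car import *
b=r.grab_frame("side");cv2.imwrite("pics/s10.png",b);o=cv2.imread("pics/s9.png")
for u in(297,303,309,314):
    print(u,"old",[f"{v}:{o[v,u].mean():.0f}" for v in list(range(197,204))+list(range(209,216))+list(range(228,234))])
    print(u,"new",[f"{v}:{b[v,u].mean():.0f}" for v in list(range(197,204))+list(range(209,216))+list(range(228,234))])
E
```

```text
26.1 [-172.4  180.2] [ 0.58358828 -0.29921248 -0.47699464]
-22 84 -10:189/-1 -8:190/-1 -6:193/-2 -4:194/-2 -2:195/-1 0:195/-1 2:193/-2 4:191/-3 6:189/-5 8:192/-2 10:194/49 12:195/96 14:195/84 16:181/32 18:172/2 20:172/-5 22:194/-0 24:224/1 26:240/1 28:241/1 30:240/1 32:240/2 34:235/1 98:226/-3 100:222/-4 102:218/-5 104:221/-4 106:232/-1 108:239/2 110:240/2 112:241/1 114:243/1 116:225/1 118:177/2 120:122/-1 122:119/-3 124:124/-4 126:97/-5 128:158/-8
0 84 -10:193/-1 -8:193/-1 -6:192/-1 -4:191/-2 -2:190/-2 0:190/-2 2:190/-3 4:192/-2 6:191/-5 8:191/-2 10:193/16 12:193/107 14:191/71 16:192/11 18:203/-9 20:183/-4 22:203/-0 24:236/2 26:241/2 28:241/2 30:240/2 32:240/3 34:240/2 98:235/2 100:237/2 102:238/2 104:239/2 106:240/1 108:239/1 110:240/1 112:242/1 114:245/1 116:249/1 118:179/1 120:115/0 122:82/-1 124:112/-4 126:119/-6 128:148/-8
20 84 -10:188/-2 -8:188/-2 -6:189/-1 -4:190/-1 -2:191/-2 0:192/-2 2:192/-2 4:191/-4 6:190/-6 8:190/-4 10:189/49 12:185/83 14:174/84 16:140/29 18:173/4 20:190/-3 22:177/-1 24:146/-44 26:130/-75 28:123/-88 30:124/-87 32:125/-86 34:125/-85 98:125/-84 100:124/-85
[... 1293 characters left out ...]
', '233:161']
309 new ['197:141', '198:163', '199:146', '200:161', '201:216', '202:209', '203:205', '209:221', '210:222', '211:229', '212:231', '213:214', '214:187', '215:181', '228:158', '229:158', '230:154', '231:157', '232:151', '233:161']
314 old ['197:130', '198:109', '199:142', '200:181', '201:198', '202:202', '203:210', '209:227', '210:230', '211:230', '212:188', '213:184', '214:185', '215:185', '228:166', '229:164', '230:153', '231:139', '232:161', '233:169']
314 new ['197:130', '198:109', '199:142', '200:186', '201:203', '202:205', '203:212', '209:229', '210:231', '211:232', '212:233', '213:198', '214:184', '215:180', '228:162', '229:161', '230:158', '231:151', '232:163', '233:170']
```

The rear top edge fell by about 1 px, to where a flat carton should be, and the dark gap under it is gone. The carton is down on the pan.

```bash
python3 -c "
from rig import r
print(r.sign_off())"
```

```text
the job is handed in; nothing more can be done
None
```

I stood the carton on the deck, let go, and pushed it onto the pan until it lightly touched the buffer. The last images show it flat, and I drew the arm back and handed the job in after 26 s; the highest push readings were about 10 N at the step and 6.4 N at the buffer, and no verdict was returned.

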